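# Stack an isolator switch on its jig and gauge its shafts

## Task

Build the isolator switch on the assembly jig: thread the wide deck onto the jig's pin first, then the narrow deck, then the rotary handle, each fully down on what is under it. Lay the two square extension shafts flat in the gauge slots, the long one in the long slot and the short one in the short slot (before, between or after). Lower every part into place rather than letting it drop, and do not knock over the screw jar.

Things in the scene. Friction and masses are not known exactly. Their poses are not given: they have to be found in the camera images.
- wide_deck: the larger of two black square switch decks, 66 x 66 mm and 20 mm thick, with a round 22 mm through-hole in the middle and brass terminal screws along two edges; lies flat on the table; origin at the centre of its underside, x and y along its sides, z up
- narrow_deck: the smaller black square switch deck, 50 x 50 mm and 20 mm thick, with the same round 22 mm through-hole; lies flat on the table; origin at the centre of its underside, x and y along its sides, z up
- handle: black rotary handle: a round collar 46 mm in diameter and 18 mm high with a blind 22 mm bore, 16 mm deep, open at the bottom, and on top a grip bar 42 mm long (along its x), 14 mm wide, up to 32 mm in all; stands bar up on the table; origin at the centre of its underside, z up. It can be gripped across the collar
- long_shaft: the longer of two bare steel square rods, 90 mm long, 12 x 12 mm; lies on the table; origin at its centre, x along the rod
- short_shaft: the shorter bare steel square rod, 55 mm long, 12 x 12 mm; lies on the table; origin at its centre, x along the rod
- jig: assembly jig, fixed: a dark steel plate 84 x 84 mm, 8 mm thick, with an upright steel pin 12 mm in diameter in its middle, tapered at the tip, which ends 60 mm above the table; origin at the centre of the plate's underside, on the pin's axis, z up
- long_gauge: the longer grey gauge slot, fixed to the table: a floor plate 118 x 40 mm, 4 mm thick, with a U-shaped stop 10 mm high (above the floor) at each end; the slot is 106 mm long (along its x) and 28 mm wide inside, and its long sides are open but for the last 10 mm at each end, so that fingers find room in the middle; origin at the centre of the underside
- short_gauge: the shorter grey gauge slot, fixed to the table: as the long one, but its floor plate is 83 x 40 mm and the slot is 71 mm long inside; origin at the centre of the underside, x along the slot
- screw_jar: clear jar with a white screw cap, 54 mm in diameter and 58 mm high, standing loose among the parts, to be left standing; origin at the centre of its underside, z up
There are look-alikes about, which are no part of the job. Leave any blue or green look-alike of the narrow_deck alone.

How it is judged:
On the way, in this order (a step that is already met when the one before it is completed fails the run):
1. the wide deck is down on the jig's plate, with the pin through it (z of wide_deck in the frame of jig between 0.005 and 0.011 m and horizontal distance between wide_deck and jig below 0.009 m and angle between wide_deck's own z axis and vertical below 0.08 rad), for 0.2 s.
2. the narrow deck is down on the wide deck, on the pin (all of step 1 and z of narrow_deck in the frame of wide_deck between 0.017 and 0.023 m and horizontal distance between narrow_deck and jig below 0.009 m and angle between narrow_deck's own z axis and vertical below 0.08 rad), for 0.2 s.
3. the handle is down on the narrow deck, on the pin (all of step 2 and z of handle in the frame of narrow_deck between 0.017 and 0.023 m and horizontal distance between handle and jig below 0.009 m and angle between handle's own z axis and vertical below 0.08 rad), for 0.2 s.
At the end, for the whole second after the job is handed in: wide deck, narrow deck, handle stacked upwards on the jig: level (0.08 rad), heights within 3 mm, within 9 mm of the pin's axis; each shaft flat in the slot of its length, within 12 mm of its centre along and across, 0.35 rad; jar upright (0.5 rad); all five released, under 0.02 m/s (all of step 3 and x of long_shaft in the frame of long_gauge between -0.012 and 0.012 m and y of long_shaft in the frame of long_gauge between -0.012 and 0.012 m and z of long_shaft in the frame of long_gauge between 0.006 and 0.0135 m and angle between the x axis of long_shaft and the x axis of long_gauge, either way round below 0.35 rad and x of short_shaft in the frame of short_gauge between -0.012 and 0.012 m and y of short_shaft in the frame of short_gauge between -0.012 and 0.012 m and z of short_shaft in the frame of short_gauge between 0.006 and 0.0135 m and angle between the x axis of short_shaft and the x axis of short_gauge, either way round below 0.35 rad and angle between screw_jar's own z axis and vertical below 0.5 rad and linear speed of each of wide_deck, narrow_deck, handle, long_shaft, short_shaft below 0.02 m/s and contact force between the fingers and wide_deck below 0.5 N and contact force between the fingers and narrow_deck below 0.5 N and contact force between the fingers and handle below 0.5 N and contact force between the fingers and long_shaft below 0.5 N and contact force between the fingers and short_shaft below 0.5 N); the robot touches nothing.
It fails at once if one of the five parts is dropped or thrown (faster than 0.7 m/s, as after a free fall of 25 mm, with no finger on it) ((linear speed of wide_deck above 0.7 m/s and contact force between the fingers and wide_deck below 0.05 N) or (linear speed of narrow_deck above 0.7 m/s and contact force between the fingers and narrow_deck below 0.05 N) or (linear speed of handle above 0.7 m/s and contact force between the fingers and handle below 0.05 N) or (linear speed of long_shaft above 0.7 m/s and contact force between the fingers and long_shaft below 0.05 N) or (linear speed of short_shaft above 0.7 m/s and contact force between the fingers and short_shaft below 0.05 N)).
It fails at once if the screw jar is knocked over (angle between screw_jar's own z axis and vertical above 0.5 rad).
It also fails if it takes over 144 s, if anything falls off the work surface, if the arm or the gripper's body presses on something with over 40 N, if the wrist force passes 120 N, or if a joint passes its speed limit or range.

## Robot

A 6-joint arm with a two-finger parallel gripper is mounted at the origin on the work surface. World frame = base frame: x ahead of the robot, y to its left, z up, the work surface at z = 0. Lengths are in m, angles in rad, forces in N, time in s.
With the tool pointing down it reaches from about 0.3 to 0.95 m from the base axis. Payload 3.1 kg.
Tool frame: the origin (TCP) lies on the front face of the gripper's body, between the roots of the fingers; the fingertips stand 73 mm ahead of it and the grasp point (between the pads) lies 54 mm ahead of it; z points along the fingers, x is the direction in which the jaws open and shut, and the axes are right-handed (so a half turn about z gives the same grasp; the last joint's range is limited). The gripper opens to 85 mm and grips with 20 to 120 N. Pads are 22 mm wide; open, the fingers measure 114 mm over their backs; the gripper's body (76 mm by 85 mm) begins 54 mm behind the grasp point. The pads swing forward as they close: fully open they stand 13 mm farther back than shut.
Start: joints at [-1.239, 0.308, 1.634, -0, 1.2, -0.07], TCP at [0.244, -0.575, 0.304] pointing down, gripper open.
Joint ranges: [-3.06, 3.06], [-0.79, 1.96], [0.05, 2.63], [-1.19, 4.34], [0.05, 2.64], [-2.94, 2.94]. Speed limits (rad/s): [2.79, 2.79, 3.14, 3.14, 3.14, 3.14].

## Interface

Orientations are given as a unit quaternion [w, x, y, z].
In Python, from bench import r gives the robot as it stands.
- The arm moves only by the shell command python3 -m jog 'ROWS' [FORCE]. ROWS is JSON, a list of rows, each a list of 7 numbers: the closure, from -1 (fully open) to 1 (shut), then the shift along the tool's x, y, z in m, then the turn, a rotation vector about the tool's x, y, z in rad. In form: [[fingers, x, y, z, rx, ry, rz], ...]. A call has exactly 5 rows; each row shifts and turns the commanded pose from where the row before left it, along the tool's axes as they then stand; what a row does not reach is not made up. A row lasts 1/8 s, in which the tool goes at most 62.5 mm and 10.7 degrees, less where a joint would pass 70% of its speed; a pose out of reach is approached as far as the arm can. A call with a gripper value outside its range is refused whole. The fingers move at their own pace and stop on an object; FORCE is the grip in N (left out, the last holds). Time passes only in rows, so rows that do not move let the fingers close, or fill a call up. It gives the time, the measured TCP pose, the force and the opening at its end, in the units of the state.
- r.get_state(): the state, without advancing time (a new reading comes with each control period).
- r.camera(name): name is "scene" or "top" or "wrist"; returns a dict with "frame" (480x640x3 uint8, red, green, blue), "K" (3x3 intrinsics, pixels), "R" (3x3) and "t" (3): a world point X has camera coordinates R X + t. Camera axes: x right, y down, z forward; pixel columns grow to the right and rows downward; lengths in m; the calibration is good to about 2 mm. The wrist camera is an equidistant fisheye: a pixel r from the principal point sees the ray r / f radians off the axis. A picture is of the moment at which its call begins. There is no depth.
- r.close_job(): hands the job in, once; it reports no verdict.
The state is a dict: "t": time; "qpos": joint angles; "joint_velocities": joint speeds; "joint_torque": joint torques, N m; "tcp_pos": TCP position; "ee_rot": TCP orientation; "ft_force": force on the tool from outside, world axes, zero at the start; "moment": the same for the moment, N m; "opening": opening from 0.0 (shut) to 1.0 (fully open).
Only numpy, scipy, OpenCV 4.12 (cv2) and the standard library are available. Lean on these libraries where they do the work, as an engineer would, in place of code of your own. Each camera call takes 0.05 s, during which the arm holds its last target. There are 200 camera calls.

## Working session

There is one attempt and no reset: what is moved stays moved. The work goes in short steps, Python scripts to look and compute and a shell command to move; the robot and the scene stay as the last step left them, time stands still between calls to the robot, and variables do not carry over. Pictures are saved under pics/ and viewed, about 12 in all and at most 16, crops included, and the job is handed in when it is done.

```bash
ls; mkdir -p pics; python3 - <<'E'
from bench import r
import cv2
s=r.get_state(); print({k:(v if not hasattr(v,'round') else v) for k,v in s.items()})
for n in("top","scene"):
    c=r.camera(n); cv2.imwrite(f"pics/{n}0.png",c["frame"][:,:,::-1]); print(n,c["K"],c["R"],c["t"])
E
```

```text
pics
{'t': 0.0, 'qpos': array([-1.23872372e+00,  3.09009904e-01,  1.63520923e+00,  1.84165509e-05,
        1.19972610e+00, -6.96784001e-02]), 'joint_velocities': array([ 0.00182543, -0.00020568, -0.00082929, -0.00044391,  0.0004667 ,
       -0.00046331]), 'joint_torque': array([-3.77749975e-04, -4.15252519e+01, -2.76666015e+01, -2.39877272e-04,
        1.01638207e-02, -1.03675905e-06]), 'tcp_pos': array([ 0.24416589, -0.57460368,  0.30263305]), 'ee_rot': array([-7.22607313e-04,  8.33973154e-01, -5.51803765e-01, -9.28204573e-04]), 'ft_force': array([-0.54919661, -0.57387744,  0.44145307]), 'moment': array([-0.02600271,  0.02490221, -0.01530304]), 'opening': 0.9993861508105046}
top [[545.00336374   0.         319.13162796]
 [  0.         545.00336374 233.32315977]
 [  0.           0.           1.        ]] [[-0.02121964 -0.9997602   0.0054092 ]
 [-0.99424845  0.02053395 -0.10511123]
 [ 0.10497495 -0.00760851 -0.99444576]] [0.06288121 0.52073562 1.3611362 ]
scene [[504.8440983    0.         320.10110125]
 [  0.         504.8440983  233.4396935 ]
 [  0.           0.           1.        ]] [[ 0.02601211  0.99953997  0.01559574]
 [ 0.84279795 -0.01353774 -0.5380598 ]
 [-0.53760114  0.02714013 -0.84276238]] [-0.07226677 -0.4202034   1.38896699]
```

View pics/top0.png

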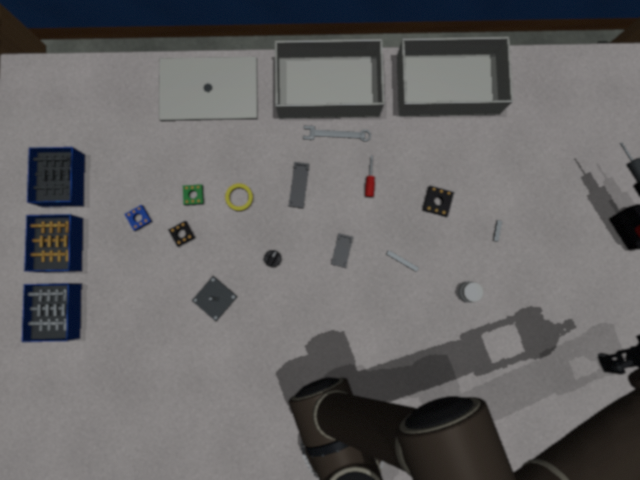

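View pics/scene0.png

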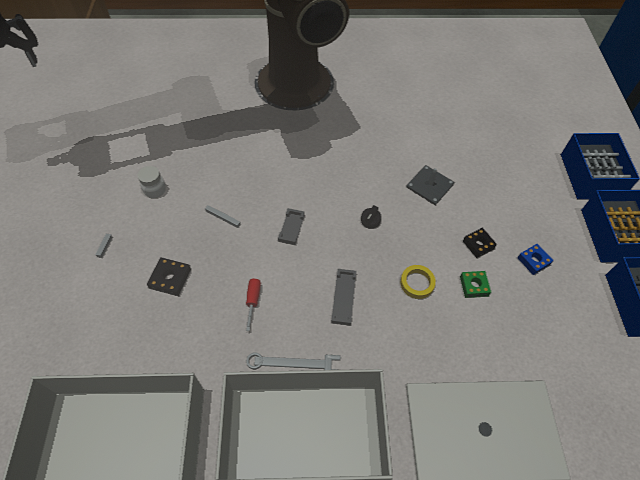

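Top view candidates: the wide deck is the large black square at (437,201). There are three small decks: black (181,233), blue (138,217) and green (193,194). The black one fits the narrow_deck. Handle (272,258), jig (215,298), long gauge (299,186), short gauge (342,250), long shaft (402,260), short shaft (497,230), jar (471,292). The scene view agrees with this.

```bash
cat > lib.py <<'E'
import numpy as np, cv2
from scipy.spatial.transform import Rotation as Ro
def ray(c,uv,fish=False):
    K=c["K"]; p=np.array([(uv[0]-K[0,2])/K[0,0],(uv[1]-K[1,2])/K[1,1]])
    if fish:
        th=np.hypot(*p); d=np.array([*(p/max(th,1e-9)*np.sin(th)),np.cos(th)])
    else: d=np.array([*p,1.])
    return -c["R"].T@c["t"], c["R"].T@d
def cast(c,uv,z,fish=False):
    o,d=ray(c,uv,fish); return (o+d*(z-o[2])/d[2])[:2]
def px(c,X,fish=False):
    v=c["R"]@np.asarray(X,float)+c["t"]; K=c["K"]
    if fish:
        th=np.arctan2(np.hypot(v[0],v[1]),v[2]); p=v[:2]/max(np.hypot(v[0],v[1]),1e-9)*th
    else: p=v[:2]/v[2]
    return np.array([p[0]*K[0,0]+K[0,2],p[1]*K[1,1]+K[1,2]])
def plan(s,pos,yaw):
    """tool-frame shift & rotvec from present pose to TCP pos pointing down, tool x at yaw (mod pi, nearest)"""
    q=s["ee_rot"]; A=Ro.from_quat([q[1],q[2],q[3],q[0]])
    best=None
    for k in(-1,0,1,2):
        y=yaw+k*np.pi; c,n=np.cos(y),np.sin(y)
        B=Ro.from_matrix(np.array([[c,n,0],[n,-c,0],[0,0,-1]]))
        rv=(A.inv()*B).as_rotvec()
        if best is None or np.linalg.norm(rv)<np.linalg.norm(best)-1e-3: best=rv
    sh=A.inv().apply(np.asarray(pos)-s["tcp_pos"])
    return sh.round(4),best.round(3)
E
python3 - <<'E'
from bench import r
from lib import *
T={"wide":((437,201),.02),"narrow":((181,233),.02),"handle":((272,258),.018),"jig":((215,298),.008),"lg":((299,186),.009),"sg":((342,250),.009),"ls":((402,260),.012),"ss":((497,230),.012),"jar":((471,292),.058)}
c=r.camera("top"); sc=r.camera("scene")
print(-c["R"].T@c["t"],-sc["R"].T@sc["t"])
f=c["frame"].astype(np.float32); bg=cv2.medianBlur(c["frame"],61).astype(np.float32)
d=(f-bg); m=((np.abs(d).max(2)>22)).astype(np.uint8)*255
n,l,st,ce=cv2.connectedComponentsWithStats(m)
for k,(uv,z) in T.items():
    u,v=uv; w=l[v-4:v+5,u-4:u+5].ravel(); w=w[w>0]
    if len(w)==0: print(k,"none"); continue
    i=np.bincount(w).argmax(); cn=cv2.findContours((l==i).astype(np.uint8),0,2)[0][0][:,0].astype(float)
    W=np.array([cast(c,p,z) for p in cn]).astype(np.float32)
    R=cv2.minAreaRect(W); b=cv2.boxPoints(R); e=b[1]-b[0]; e2=b[2]-b[1]
    if np.hypot(*e2)>np.hypot(*e): e=e2
    print(k,st[i,4],ce[i].round(1),"world",np.round(R[0],4),"size",np.round(R[1],3),"longaxis deg",np.degrees(np.arctan2(e[1],e[0])).round(1),"scenepx",px(sc,[*R[0],z]).round(0))
E
```

```text
[0.3761897  0.06252959 1.40797115] [1.10273661 0.02884819 0.94560162]
wide 761 [437.4 200.8] world [ 0.6006 -0.2547] size [0.073 0.073] longaxis deg 73.3 scenepx [170. 272.]
narrow 469 [181.6 233.6] world [0.5295 0.4033] size [0.057 0.057] longaxis deg 27.6 scenepx [479. 238.]
handle 292 [272.3 258.3] world [0.4621 0.1722] size [0.049 0.046] longaxis deg 88.8 scenepx [370. 214.]
jig 1163 [214.3 298.1] world [0.3637 0.3223] size [0.087 0.086] longaxis deg 48.8 scenepx [430. 182.]
lg 741 [298.7 184.8] world [0.6522 0.1022] size [0.043 0.122] longaxis deg -7.9 scenepx [343. 294.]
sg 532 [341.6 250.1] world [ 0.4794 -0.0047] size [0.043 0.085] longaxis deg -15.0 scenepx [291. 224.]
ls 4 [397.  260.5] world [ 0.4494 -0.1463] size [0.005 0.002] longaxis deg 43.4 scenepx [228. 213.]
ss 87 [495.  231.2] world [ 0.5216 -0.4021] size [0.014 0.055] longaxis deg -6.5 scenepx [106. 242.]
jar none
```

```bash
cat > go.py <<'E'
import sys
from bench import r
from lib import *
a=list(map(float,sys.argv[1:])); s=r.get_state()
sh,rv=plan(s,a[:3],np.radians(a[3])); q=s["ee_rot"]
R=Ro.from_quat([q[1],q[2],q[3],q[0]]).as_matrix()
print("t",round(s["t"],2),"tcp",s["tcp_pos"].round(4),"yaw",np.degrees(np.arctan2(R[1,0],R[0,0])).round(2),"down",R[:,2].round(3),"op",round(s["opening"],3),"F",s["ft_force"].round(1),"q",s["qpos"].round(2))
print("shift",sh,"rot",rv)
E
python3 go.py 0.6006 -0.2547 0.22 -16.7
```

```text
t 0.2 tcp [ 0.2443 -0.5749  0.3031] yaw -66.98 down [-0.     0.001 -1.   ] op 1.003 F [0.4 0.7 0.2] q [-1.24  0.31  1.63 -0.    1.2  -0.07]
shift [-0.1552 -0.4531  0.0834] rot [-0.001  0.001 -0.878]
```

```bash
python3 -m jog '[[-1,-0.0155,-0.0453,0.0083,0,0,0],[-1,-0.0155,-0.0453,0.0083,0,0,0],[-1,-0.0155,-0.0453,0.0083,0,0,0],[-1,-0.0155,-0.0453,0.0083,0,0,0],[-1,-0.0155,-0.0453,0.0083,0,0,0]]' 60
python3 -m jog '[[-1,-0.0155,-0.0453,0.0083,0,0,0],[-1,-0.0155,-0.0453,0.0083,0,0,0],[-1,-0.0155,-0.0453,0.0083,0,0,0],[-1,-0.0155,-0.0453,0.0083,0,0,0],[-1,-0.0155,-0.0453,0.0083,0,0,0]]'
python3 -m jog '[[-1,0,0,0,0,0,-0.1756],[-1,0,0,0,0,0,-0.1756],[-1,0,0,0,0,0,-0.1756],[-1,0,0,0,0,0,-0.1756],[-1,0,0,0,0,0,-0.1756]]'
python3 -m jog '[[-1,0,0,0,0,0,0],[-1,0,0,0,0,0,0],[-1,0,0,0,0,0,0],[-1,0,0,0,0,0,0],[-1,0,0,0,0,0,0]]'
python3 go.py 0.6006 -0.2547 0.22 -16.7
python3 - <<'E'
from bench import r
from lib import *
c=r.camera("wrist"); cv2.imwrite("pics/w1.png",c["frame"][:,:,::-1]); print(c["K"],-c["R"].T@c["t"],c["R"])
print(px(c,[.6006,-.2547,.02],True))
E
```

```text
t: 0.82
tcp_pos: [0.4235, -0.4142, 0.262]
ee_rot: [-0.0, 0.834, -0.552, -0.0]
ft_force: [-0.3, -0.3, 0.3]
opening: 0.999
t: 1.45
tcp_pos: [0.6016, -0.2542, 0.2204]
ee_rot: [0.0, 0.834, -0.552, -0.0]
ft_force: [0.6, 0.1, -0.1]
opening: 0.998
t: 2.08
tcp_pos: [0.6005, -0.2553, 0.2205]
ee_rot: [-0.0, 0.99, -0.142, -0.0]
ft_force: [0.0, 0.8, -0.4]
opening: 1.0
t: 2.7
tcp_pos: [0.6007, -0.2554, 0.2209]
ee_rot: [0.0, 0.989, -0.145, 0.0]
ft_force: [-0.1, 0.2, -0.6]
opening: 1.0
t 2.7 tcp [ 0.6007 -0.2554  0.2209] yaw -16.69 down [ 0. -0. -1.] op 1.0 F [-0.1  0.2 -0.6] q [-0.47  0.44  1.63 -0.    1.07 -0.18]
shift [-0.0003 -0.0007  0.0009] rot [ 0. -0.  0.]
[[371.64829954   0.         321.00380052]
 [  0.         371.64829954 236.36465914]
 [  0.           0.           1.        ]] [ 0.62063956 -0.18399985  0.29079637] [[ 9.57702519e-01 -2.87759898e-01 -3.55627102e-04]
 [-2.74774094e-01 -9.14849740e-01  2.95887055e-01]
 [-8.54697741e-02 -2.83274061e-01 -9.55222866e-01]]
[322.65852727 223.1977135 ]
```

View pics/w1.png

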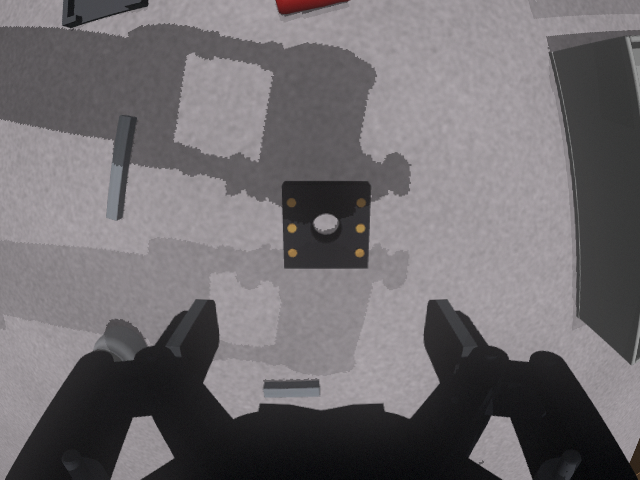

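The wide deck is centred at about (326,225), with six brass screws in two columns at x≈291 and x≈360. Its sides line up with the jaws. The jar is at (120,340), the short shaft at (290,387) and the long shaft at (122,167).

```bash
cat >> lib.py <<'E'
def brass(c,box,z,fish=True):
    x0,y0,x1,y1=box; h=cv2.cvtColor(c["frame"][y0:y1,x0:x1],cv2.COLOR_RGB2HSV)
    m=((h[...,0]>10)&(h[...,0]<32)&(h[...,1]>90)&(h[...,2]>60)).astype(np.uint8)
    n,l,st,ce=cv2.connectedComponentsWithStats(m)
    return np.array([cast(c,ce[i]+[x0,y0],z,fish) for i in range(1,n) if st[i,4]>=8])
E
python3 - <<'E'
from bench import r
from lib import *
c=r.camera("wrist")
for z in(.02,.021):
    b=brass(c,(270,170,385,280),z); print(b.round(4),b.mean(0))
R=cv2.minAreaRect(b.astype(np.float32)); print(R, cv2.boxPoints(R))
g=c["frame"][170:290,265:390].max(2); m=(g<60).astype(np.uint8)
n,l,st,ce=cv2.connectedComponentsWithStats(m); i=st[1:,4].argmax()+1
cn=cv2.findContours((l==i).astype(np.uint8),0,2)[0]; cn=max(cn,key=len)[:,0]+[265,170]
W=np.array([cast(c,p,.02,True) for p in cn],np.float32); print(cv2.minAreaRect(W), cv2.boxPoints(cv2.minAreaRect(W)))
E
python3 go.py 0.6006 -0.2547 0.22 -16.7
```

```text
[[ 0.5827 -0.2323]
 [ 0.6326 -0.2473]
 [ 0.5769 -0.2513]
 [ 0.6268 -0.2664]
 [ 0.5712 -0.2704]
 [ 0.6212 -0.2854]] [ 0.60187819 -0.25885424]
[[ 0.5828 -0.2322]
 [ 0.6325 -0.2471]
 [ 0.5771 -0.251 ]
 [ 0.6268 -0.2661]
 [ 0.5713 -0.27  ]
 [ 0.6212 -0.2851]] [ 0.60194745 -0.2585778 ]
((0.601954460144043, -0.25859153270721436), (0.039635103195905685, 0.05202699452638626), 73.27308654785156) [[ 0.571338   -0.27008358]
 [ 0.62116355 -0.28505751]
 [ 0.6325709  -0.24709949]
 [ 0.5827454  -0.23212555]]
((0.6024651527404785, -0.2569739520549774), (0.06806086003780365, 0.06569107621908188), 73.2479476928711) [[ 0.56120497 -0.28009307]
 [ 0.62410814 -0.29902726]
 [ 0.64372534 -0.23385483]
 [ 0.58082217 -0.21492064]]
t 2.8 tcp [ 0.6007 -0.2554  0.2209] yaw -16.69 down [ 0.  0. -1.] op 0.999 F [-0.4 -0.5 -0.8] q [-0.47  0.44  1.63  0.    1.07 -0.18]
shift [-0.0003 -0.0007  0.0009] rot [-0. -0.  0.]
```

```bash
python3 -m jog '[[-1,0.002,0.0021,0,0,0,0],[-1,0,0,0.04,0,0,0],[-1,0,0,0.04,0,0,0],[-1,0,0,0.04,0,0,0],[-1,0,0,0.02,0,0,0]]' 40
python3 -m jog '[[-1,0,0,0.011,0,0,0],[-1,0,0,0,0,0,0],[-0.4,0,0,0,0,0,0],[-0.2,0,0,0,0,0,0],[1,0,0,0,0,0,0]]'
python3 -m jog '[[1,0,0,0,0,0,0],[1,0,0,0,0,0,0],[1,0,0,0,0,0,0],[1,0,0,0,0,0,0],[1,0,0,0,0,0,0]]'
python3 -m jog '[[1,0,0,-0.01,0,0,0],[1,0,0,-0.02,0,0,0],[1,0,0,-0.04,0,0,0],[1,0,0,-0.04,0,0,0],[1,0,0,-0.03,0,0,0]]'
python3 go.py 0.3637 0.3223 0.20 60
python3 - <<'E'
from bench import r
from lib import *
c=r.camera("wrist"); cv2.imwrite("pics/w2.png",c["frame"][:,:,::-1])
E
```

```text
t: 3.42
tcp_pos: [0.6006, -0.2574, 0.0782]
ee_rot: [-0.001, 0.989, -0.145, -0.002]
ft_force: [-0.4, 0.1, 0.5]
opening: 0.996
t: 4.05
tcp_pos: [0.6035, -0.2588, 0.072]
ee_rot: [0.001, 0.989, -0.145, 0.002]
ft_force: [0.6, 0.5, 5.6]
opening: 0.759
t: 4.68
tcp_pos: [0.6035, -0.2587, 0.072]
ee_rot: [0.001, 0.989, -0.145, 0.002]
ft_force: [0.2, 0.2, 6.1]
opening: 0.762
t: 5.3
tcp_pos: [0.6024, -0.2582, 0.2131]
ee_rot: [0.0, 0.989, -0.145, 0.001]
ft_force: [0.7, -0.3, -1.1]
opening: 0.759
t 5.3 tcp [ 0.6024 -0.2582  0.2131] yaw -16.67 down [ 0.002 -0.001 -1.   ] op 0.759 F [ 0.7 -0.3 -1.1] q [-0.47  0.46  1.63  0.    1.06 -0.18]
shift [-0.3953 -0.4876  0.0118] rot [ 0.002 -0.002 -1.338]
```

View pics/w2.png

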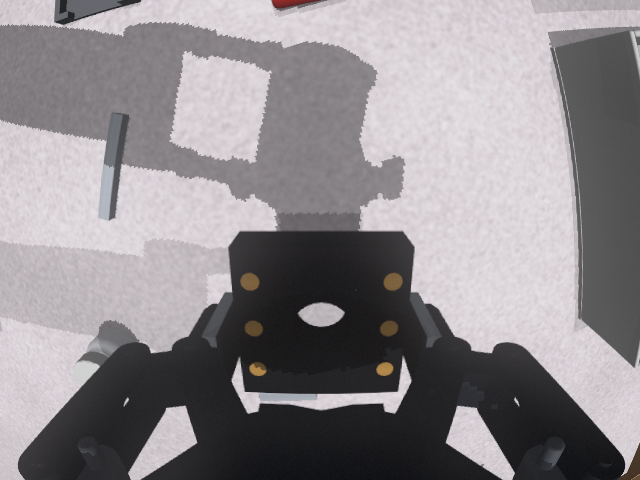

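```bash
python3 go.py 0.439 0.256 0.24 48.8
python3 - <<'E'
from bench import r
from lib import *
c=r.camera("wrist"); b=brass(c,(225,230,420,390),.161); print(b.round(4)); m=b.mean(0)
s=r.get_state(); d=m-s["tcp_pos"][:2]; y=np.radians(-16.67); print(m, "tool xy off",d@[np.cos(y),np.sin(y)], d@[np.sin(y),-np.cos(y)], cv2.minAreaRect(b.astype(np.float32)))
E
```

```text
t 5.35 tcp [ 0.6045 -0.2592  0.2177] yaw -16.66 down [ 0.009 -0.004 -1.   ] op 0.759 F [ 1.3 -1.   1.8] q [-0.47  0.45  1.62 -0.    1.06 -0.18]
shift [-0.3061 -0.4461 -0.026 ] rot [ 0.007 -0.007 -1.143]
[[ 0.5827 -0.2348]
 [ 0.6344 -0.2504]
 [ 0.5767 -0.2544]
 [ 0.6285 -0.2702]
 [ 0.5707 -0.2742]
 [ 0.6225 -0.29  ]]
[ 0.60259094 -0.26233213] tool xy off -0.0010346327916658897 0.0034956545965435883 ((0.6026158332824707, -0.2623617947101593), (0.041265491396188736, 0.0541238971054554), 73.09151458740234)
```

```bash
python3 -m jog '[[1,-0.0306,-0.0446,-0.0026,0,0,0],[1,-0.0306,-0.0446,-0.0026,0,0,0],[1,-0.0306,-0.0446,-0.0026,0,0,0],[1,-0.0306,-0.0446,-0.0026,0,0,0],[1,-0.0306,-0.0446,-0.0026,0,0,0]]'
python3 -m jog '[[1,-0.0306,-0.0446,-0.0026,0,0,0],[1,-0.0306,-0.0446,-0.0026,0,0,0],[1,-0.0306,-0.0446,-0.0026,0,0,0],[1,-0.0306,-0.0446,-0.0026,0,0,0],[1,-0.0306,-0.0446,-0.0026,0,0,0]]'
python3 -m jog '[[1,0,0,0,0,0,-0.163],[1,0,0,0,0,0,-0.163],[1,0,0,0,0,0,-0.163],[1,0,0,0,0,0,-0.163],[1,0,0,0,0,0,-0.163]]'
python3 -m jog '[[1,0,0,0,0,0,-0.163],[1,0,0,0,0,0,-0.163],[1,0,0,0,0,0,0],[1,0,0,0,0,0,0],[1,0,0,0,0,0,0]]'
python3 go.py 0.439 0.256 0.24 48.8
python3 - <<'E'
from bench import r
from lib import *
c=r.camera("wrist"); cv2.imwrite("pics/w3.png",c["frame"][:,:,::-1]); s=r.get_state()
print(px(c,[.3637,.3223,.06],True),px(c,[.3637,.3223,.008],True))
z=s["tcp_pos"][2]
for k in (.050,.052,.056): 
    b=brass(c,(225,230,420,390),z-k); m=b.mean(0); d=m-s["tcp_pos"][:2]; y=np.radians(48.8)
    print(k,len(b),"tool xy off",d@[np.cos(y),np.sin(y)], d@[np.sin(y),-np.cos(y)], cv2.minAreaRect(b.astype(np.float32))[1:])
E
```

```text
t: 6.02
tcp_pos: [0.5177, 0.0011, 0.2218]
ee_rot: [-0.0, 0.989, -0.145, -0.001]
ft_force: [-0.3, 0.4, -0.7]
opening: 0.762
t: 6.65
tcp_pos: [0.4352, 0.2582, 0.2349]
ee_rot: [0.001, 0.989, -0.145, -0.001]
ft_force: [0.9, 0.4, -1.7]
opening: 0.761
t: 7.28
tcp_pos: [0.4358, 0.2566, 0.2346]
ee_rot: [0.0, 0.965, 0.262, -0.001]
ft_force: [0.7, 0.6, -0.5]
opening: 0.765
t: 7.9
tcp_pos: [0.4367, 0.2569, 0.2356]
ee_rot: [-0.0, 0.911, 0.412, -0.0]
ft_force: [0.4, 0.6, -1.7]
opening: 0.76
t 7.9 tcp [0.4367 0.2569 0.2356] yaw 48.63 down [-0. -0. -1.] op 0.76 F [ 0.4  0.6 -1.7] q [ 0.45  0.16  1.97  0.    1.01 -0.4 ]
shift [ 0.0008  0.0024 -0.0044] rot [-0.     0.    -0.003]
[325.29014473  92.14503769] [324.61865302  97.87626551]
0.05 6 tool xy off -0.0019465180753546983 -0.0029212814921352253 ((0.05115418881177902, 0.03904232010245323), 48.54702377319336)
0.052 6 tool xy off -0.0019534230950745686 -0.0016980476381867257 ((0.05200815200805664, 0.03969406709074974), 48.547027587890625)
0.056 6 tool xy off -0.0019672331345144127 0.0007484200697100696 ((0.05371604859828949, 0.04099758341908455), 48.54701232910156)
```

View pics/w3.png

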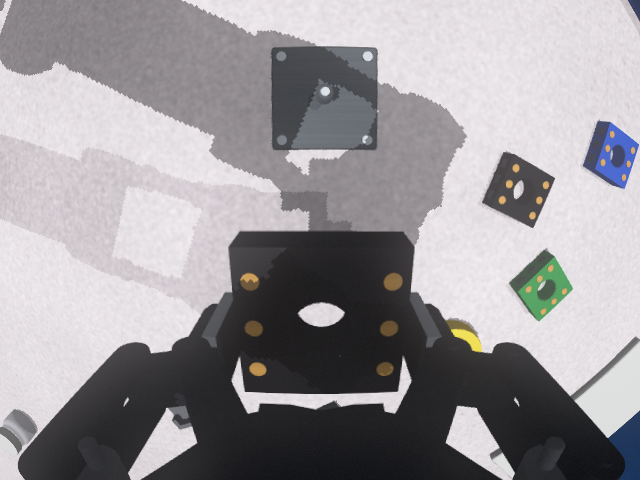

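The jig plate is at (272–377, 47–150) with its pin tip at (325,91). The deck is held square, with its hole at (321,315). The black narrow deck at (519,189) is clearly distinct from the blue (612,153) and green (541,286) ones.

```bash
python3 - <<'E'
from bench import r
from lib import *
c=r.camera("wrist")
print("tip",cast(c,(325,91),.06,True))
W=np.array([cast(c,p,.008,True) for p in [(272,47),(377.5,47.5),(377,150),(272,149.5)]],np.float32); print(W,W.mean(0),cv2.minAreaRect(W))
n=cast(c,(519,187),.02,True); print("narrow",n); b=brass(c,(480,150,560,230),.02); print(b.round(4),b.mean(0),cv2.minAreaRect(b.astype(np.float32)))
E
python3 go.py 0.3637 0.3223 0.15 48.8
```

```text
tip [0.36308554 0.32270045]
[[0.30446827 0.319338  ]
 [0.35961425 0.3817002 ]
 [0.4225551  0.3265769 ]
 [0.36677757 0.26368937]] [0.3633538  0.32282612] ((0.36337000131607056, 0.3228910565376282), (0.08405933529138565, 0.08366511017084122), 48.42886734008789)
narrow [0.52335209 0.40404682]
[[0.5071 0.4107]
 [0.5143 0.3976]
 [0.5393 0.4275]
 [0.5213 0.3842]
 [0.5462 0.4139]
 [0.5532 0.4009]] [0.53024724 0.40580503] ((0.530189573764801, 0.4058026373386383), (0.03631187975406647, 0.030034136027097702), 27.572399139404297)
t 8.0 tcp [0.4368 0.257  0.2358] yaw 48.66 down [-0. -0. -1.] op 0.759 F [ 0.4 -0.7 -1.3] q [ 0.45  0.16  1.97  0.    1.01 -0.4 ]
shift [ 0.0007 -0.098   0.0858] rot [-0.     0.    -0.002]
```

```bash
python3 -m jog '[[1,0.0015,-0.0316,0.0,0,0,-0.002],[1,0,-0.035,0,0,0,0],[1,0,-0.03,0,0,0,0],[1,0,0,0.04,0,0,0],[1,0,0,0.0458,0,0,0]]'
python3 -m jog '[[1,0,0,0,0,0,0],[1,0,0,0,0,0,0],[1,0,0,0,0,0,0],[1,0,0,0,0,0,0],[1,0,0,0,0,0,0]]'
python3 go.py 0.3653 0.3223 0.15 48.8
python3 - <<'E'
from bench import r
from lib import *
c=r.camera("wrist"); cv2.imwrite("pics/w4.png",cv2.resize(c["frame"][220:400,200:440,::-1],None,fx=3,fy=3)); print(px(c,[.3635,.3226,.06],True))
E
```

```text
t: 8.62
tcp_pos: [0.366, 0.3231, 0.1506]
ee_rot: [-0.0, 0.91, 0.414, 0.002]
ft_force: [0.5, 0.6, -0.7]
opening: 0.763
t: 9.25
tcp_pos: [0.3657, 0.3221, 0.151]
ee_rot: [-0.0, 0.911, 0.413, 0.001]
ft_force: [0.8, -0.3, -1.8]
opening: 0.76
t 9.25 tcp [0.3657 0.3221 0.151 ] yaw 48.81 down [ 0.002  0.001 -1.   ] op 0.76 F [ 0.8 -0.3 -1.8] q [ 0.63  0.26  2.06  0.    0.82 -0.22]
shift [-0.0001 -0.0004  0.001 ] rot [ 0.    -0.002  0.   ]
[322.32218205 285.47680917]
```

View pics/w4.png

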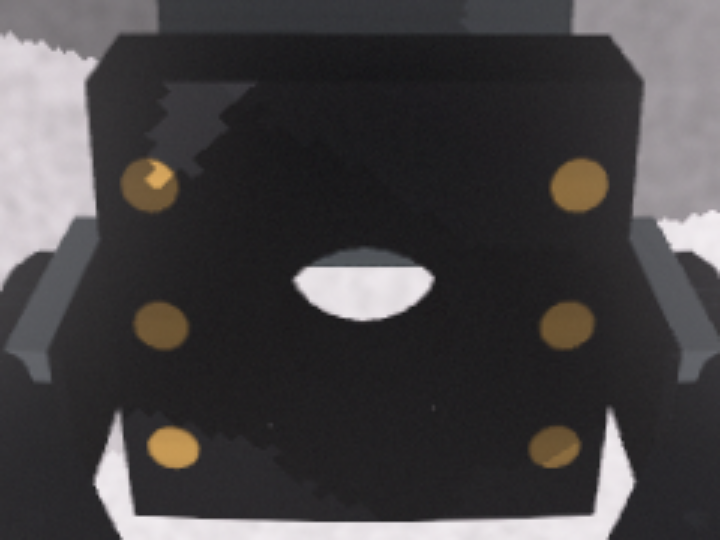

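The view is too oblique to show the pin through the hole, though the plate edge sits symmetrically. I'll lower in stages and watch the force.

```bash
python3 -m jog '[[1,0,0,0.01,0,0,0],[1,0,0,0.01,0,0,0],[1,0,0,0.01,0,0,0],[1,0,0,0,0,0,0],[1,0,0,0,0,0,0]]'
python3 -m jog '[[1,0,0,0.008,0,0,0],[1,0,0,0.008,0,0,0],[1,0,0,0.008,0,0,0],[1,0,0,0,0,0,0],[1,0,0,0,0,0,0]]'
```

```text
t: 9.93
tcp_pos: [0.3652, 0.3218, 0.1199]
ee_rot: [0.0, 0.911, 0.413, -0.0]
ft_force: [0.0, -0.8, -0.9]
opening: 0.761
t: 10.55
tcp_pos: [0.3652, 0.3218, 0.096]
ee_rot: [0.0, 0.911, 0.413, -0.0]
ft_force: [-0.2, -0.5, -0.1]
opening: 0.758
```

```bash
python3 -m jog '[[1,0,0,0.006,0,0,0],[1,0,0,0.006,0,0,0],[1,0,0,0.003,0,0,0],[1,0,0,0,0,0,0],[1,0,0,0,0,0,0]]'
python3 -m jog '[[1,0,0,0.001,0,0,0],[1,0,0,0.001,0,0,0],[1,0,0,0,0,0,0],[1,0,0,0,0,0,0],[1,0,0,0,0,0,0]]'
```

```text
t: 11.18
tcp_pos: [0.3653, 0.3219, 0.0811]
ee_rot: [-0.0, 0.911, 0.413, 0.0]
ft_force: [0.8, 0.5, -1.0]
opening: 0.763
t: 11.8
tcp_pos: [0.3654, 0.322, 0.08]
ee_rot: [-0.0, 0.911, 0.413, 0.0]
ft_force: [-1.0, -2.4, 6.1]
opening: 0.758
```

```bash
python3 -m jog '[[0.2,0,0,0,0,0,0],[-0.6,0,0,0,0,0,0],[-1,0,0,0,0,0,0],[-1,0,0,0,0,0,0],[-1,0,0,0,0,0,0]]'
python3 -m jog '[[-1,0,0,-0.01,0,0,0],[-1,0,0,-0.03,0,0,0],[-1,0,0,-0.04,0,0,0],[-1,0,0,-0.04,0,0,0],[-1,0,0,-0.01,0,0,0]]'
python3 go.py 0.530 0.405 0.21 27.57
python3 - <<'E'
from bench import r
from lib import *
c=r.camera("wrist"); cv2.imwrite("pics/w5.png",c["frame"][:,:,::-1])
b=brass(c,(180,150,460,400),.028);print(b.round(4),b.mean(0))
E
```

```text
t: 12.42
tcp_pos: [0.3651, 0.3218, 0.079]
ee_rot: [0.0, 0.911, 0.413, -0.0]
ft_force: [0.5, -0.8, -0.1]
opening: 0.999
t: 13.05
tcp_pos: [0.3668, 0.323, 0.2127]
ee_rot: [-0.001, 0.911, 0.413, 0.003]
ft_force: [-0.3, 0.0, -0.8]
opening: 1.001
t 13.05 tcp [0.3668 0.323  0.2127] yaw 48.82 down [ 0.006  0.004 -1.   ] op 1.001 F [-0.3  0.  -0.8] q [ 0.63  0.16  2.03  0.    0.95 -0.22]
shift [0.1691 0.0689 0.0039] rot [ 0.    -0.007  0.371]
[[0.3307 0.3151]
 [0.365  0.3542]
 [0.3457 0.302 ]
 [0.38   0.3411]
 [0.3607 0.289 ]
 [0.3948 0.3282]] [0.36281075 0.32158343]
```

View pics/w5.png

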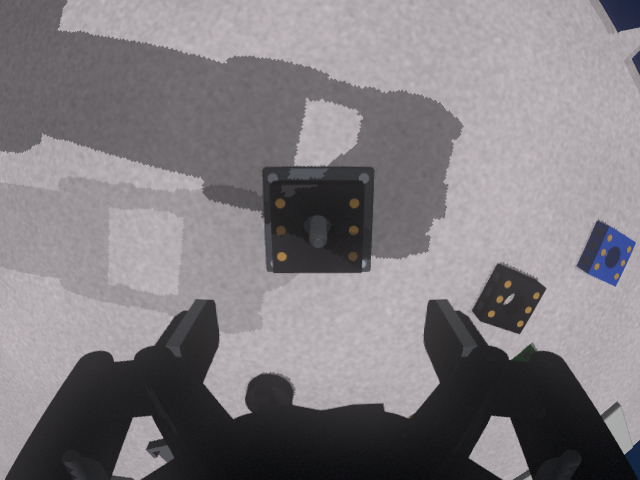

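The wide deck is seated on the plate and the pin sticks up through it at (318,230). Next is the black narrow deck at (509,298).

```bash
python3 -m jog '[[-1,0.0423,0.0172,0,0,0,0],[-1,0.0423,0.0172,0,0,0,0],[-1,0.0423,0.0172,0,0,0,0],[-1,0.0422,0.0173,0,0,0,0],[-1,0,0,0,0,0,0.124]]'
python3 -m jog '[[-1,0,0,0,0,0,0.124],[-1,0,0,0,0,0,0.123],[-1,0,0,0,0,0,0],[-1,0,0,0,0,0,0],[-1,0,0,0,0,0,0]]'
python3 - <<'E'
from bench import r
from lib import *
c=r.camera("wrist"); cv2.imwrite("pics/w6.png",c["frame"][:,:,::-1])
b=brass(c,(270,170,370,290),.02);print(b.round(4),b.mean(0),cv2.minAreaRect(b.astype(np.float32)))
E
python3 go.py 0.530 0.405 0.075 27.57
```

```text
t: 13.72
tcp_pos: [0.5305, 0.4043, 0.2068]
ee_rot: [0.0, 0.935, 0.354, -0.0]
ft_force: [0.1, -0.4, -0.4]
opening: 1.0
t: 14.35
tcp_pos: [0.5282, 0.4036, 0.2087]
ee_rot: [0.0, 0.971, 0.239, -0.0]
ft_force: [-0.4, 0.8, -0.2]
opening: 1.002
[[0.5073 0.4107]
 [0.5392 0.4274]
 [0.5142 0.3974]
 [0.5462 0.4141]
 [0.5212 0.3841]
 [0.5532 0.4005]] [0.53021696 0.40571897] ((0.5302750468254089, 0.4056319296360016), (0.03612930327653885, 0.03027384541928768), 27.672456741333008)
t 14.4 tcp [0.5283 0.4036 0.2089] yaw 27.6 down [-0. -0. -1.] op 1.003 F [0.6 0.4 0.2] q [ 0.59  0.48  1.6  -0.    1.06  0.11]
shift [ 0.0022 -0.0004  0.1339] rot [0.    0.    0.001]
```

View pics/w6.png

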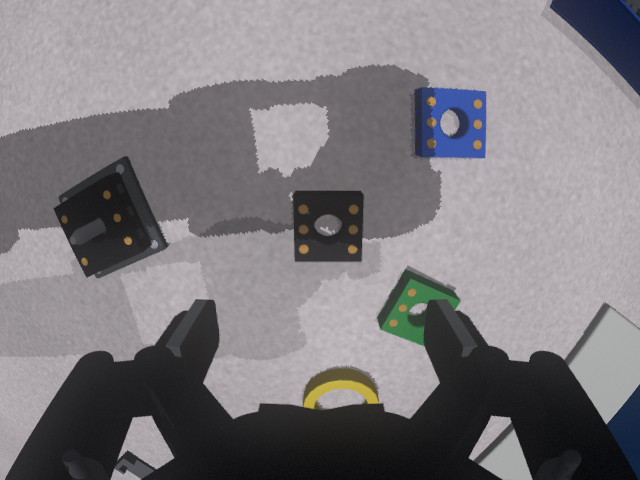

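The black narrow deck is at (328,226) directly ahead, square to the jaws. The blue deck (452,123) and green deck (420,305) are clear of the finger path.

```bash
python3 -m jog '[[-1,0.0025,-0.0006,0,0,0,0],[-1,0,0,0.04,0,0,0],[-1,0,0,0.04,0,0,0],[-1,0,0,0.04,0,0,0],[-1,0,0,0.015,0,0,0]]'
python3 -m jog '[[-0.4,0,0,0,0,0,0],[-0.1,0,0,0,0,0,0],[1,0,0,0,0,0,0],[1,0,0,0,0,0,0],[1,0,0,0,0,0,0]]'
python3 -m jog '[[1,0,0,0,0,0,0],[1,0,0,-0.03,0,0,0],[1,0,0,-0.04,0,0,0],[1,0,0,-0.04,0,0,0],[1,0,0,-0.03,0,0,0]]'
python3 -m jog '[[1,0,0,0,0,0,0],[1,0,0,0,0,0,0],[1,0,0,0,0,0,0],[1,0,0,0,0,0,0],[1,0,0,0,0,0,0]]'
python3 - <<'E'
from bench import r
from lib import *
c=r.camera("wrist"); cv2.imwrite("pics/w7.png",c["frame"][:,:,::-1]); s=r.get_state(); z=s["tcp_pos"][2]
for k in (.050,.053,.056): 
    b=brass(c,(225,230,420,390),z-k); m=b.mean(0); d=m-s["tcp_pos"][:2]; y=np.radians(27.6)
    print(k,len(b),"tool xy off",d@[np.cos(y),np.sin(y)], d@[np.sin(y),-np.cos(y)], cv2.minAreaRect(b.astype(np.float32))[1:])
E
python3 go.py 0.3635 0.3226 0.21 48.8
```

```text
t: 15.02
tcp_pos: [0.5287, 0.4043, 0.0711]
ee_rot: [0.001, 0.971, 0.238, -0.002]
ft_force: [-0.1, -0.6, 0.1]
opening: 1.003
t: 15.65
tcp_pos: [0.5318, 0.4064, 0.0765]
ee_rot: [-0.001, 0.971, 0.238, 0.002]
ft_force: [1.0, 0.1, 6.4]
opening: 0.571
t: 16.27
tcp_pos: [0.5304, 0.4055, 0.2159]
ee_rot: [-0.0, 0.971, 0.238, 0.001]
ft_force: [-0.6, 0.2, -1.4]
opening: 0.578
t: 16.9
tcp_pos: [0.53, 0.4052, 0.2131]
ee_rot: [0.0, 0.971, 0.238, -0.001]
ft_force: [-0.7, -0.8, -0.7]
opening: 0.575
0.05 8 tool xy off 0.002561264397573013 -0.0025494756034913956 ((0.04833652824163437, 0.0417916364967823), 27.26150131225586)
0.053 8 tool xy off 0.0026724099584185066 -0.00071904842708432 ((0.04954936355352402, 0.042840272188186646), 27.261499404907227)
0.056 8 tool xy off 0.0027835555192640992 0.001111378749322807 ((0.05076226964592934, 0.043888915330171585), 27.261598587036133)
t 16.95 tcp [0.5302 0.4053 0.2134] yaw 27.56 down [-0.001 -0.001 -1.   ] op 0.572 F [ 0.2  0.5 -0.2] q [0.59 0.48 1.59 0.   1.07 0.11]
shift [-0.186  -0.0038  0.0036] rot [-0.     0.001 -0.371]
```

```bash
python3 -m jog '[[1,-0.0372,-0.0008,0,0,0,0],[1,-0.0372,-0.0008,0,0,0,0],[1,-0.0372,-0.0008,0,0,0,0],[1,-0.0372,-0.0008,0,0,0,0],[1,-0.0372,-0.0006,0,0,0,0]]'
python3 -m jog '[[1,0,0,0,0,0,-0.124],[1,0,0,0,0,0,-0.124],[1,0,0,0,0,0,-0.123],[1,0,0,0,0,0,0],[1,0,0,0,0,0,0]]'
python3 -m jog '[[1,0,0,0.02,0,0,0],[1,0,0,0.02,0,0,0],[1,0,0,0.015,0,0,0],[1,0,0,0,0,0,0],[1,0,0,0,0,0,0]]'
python3 go.py 0.3642 0.3228 0.158 48.8
python3 - <<'E'
from bench import r
from lib import *
c=r.camera("wrist"); cv2.imwrite("pics/w8.png",c["frame"][:,:,::-1]); s=r.get_state(); z=s["tcp_pos"][2]
for k in (.0535,.0565): 
    b=brass(c,(240,270,400,390),z-k); m=b.mean(0); d=m-s["tcp_pos"][:2]; y=np.radians(48.8)
    print(k,len(b),"tool xy off",d@[np.cos(y),np.sin(y)], d@[np.sin(y),-np.cos(y)], cv2.minAreaRect(b.astype(np.float32)))
E
```

```text
t: 17.58
tcp_pos: [0.3627, 0.3223, 0.2142]
ee_rot: [-0.0, 0.971, 0.238, 0.0]
ft_force: [0.8, 0.4, -0.7]
opening: 0.578
t: 18.2
tcp_pos: [0.3637, 0.3227, 0.2142]
ee_rot: [-0.0, 0.911, 0.412, 0.0]
ft_force: [-0.9, -0.2, -1.5]
opening: 0.571
t: 18.82
tcp_pos: [0.3641, 0.323, 0.1595]
ee_rot: [-0.0, 0.911, 0.413, 0.0]
ft_force: [0.4, -0.2, -0.3]
opening: 0.569
t 18.82 tcp [0.3641 0.323  0.1595] yaw 48.8 down [ 0.001  0.001 -1.   ] op 0.569 F [ 0.4 -0.2 -0.3] q [ 0.64  0.24  2.06  0.    0.84 -0.22]
shift [-0.0001  0.0002  0.0015] rot [ 0.    -0.001 -0.   ]
0.0535 6 tool xy off -0.0019829254271269327 -0.0028858032317012625 ((0.36077556014060974, 0.32347869873046875), (0.03526131063699722, 0.02938253991305828), 48.82850646972656)
0.0565 6 tool xy off -0.0019835547519482903 -0.0010987172432940482 ((0.3621199429035187, 0.32229968905448914), (0.0361204594373703, 0.030098482966423035), 48.82846450805664)
```

View pics/w8.png

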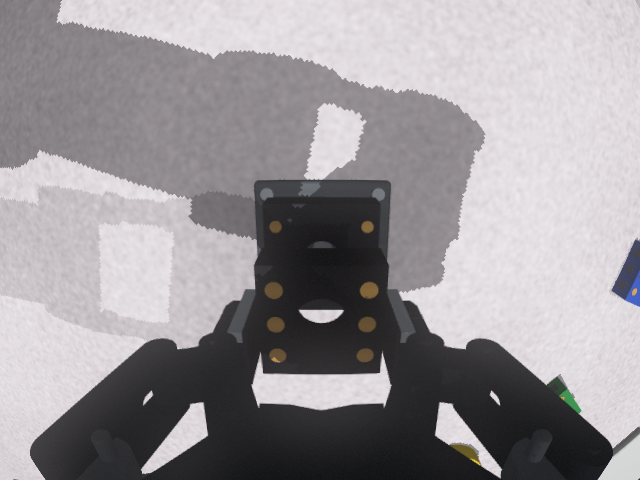

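```bash
python3 -m jog '[[1,0.0008,0.0008,0.01,0,0,0],[1,0,0,0.01,0,0,0],[1,0,0,0.01,0,0,0],[1,0,0,0,0,0,0],[1,0,0,0,0,0,0]]'
python3 -m jog '[[1,0,0,0.008,0,0,0],[1,0,0,0.008,0,0,0],[1,0,0,0.005,0,0,0],[1,0,0,0,0,0,0],[1,0,0,0,0,0,0]]'
python3 -m jog '[[1,0,0,0.001,0,0,0],[1,0,0,0.001,0,0,0],[1,0,0,0,0,0,0],[1,0,0,0,0,0,0],[1,0,0,0,0,0,0]]'
```

```text
t: 19.5
tcp_pos: [0.3648, 0.3228, 0.1289]
ee_rot: [0.0, 0.911, 0.413, -0.0]
ft_force: [0.2, -0.8, -0.0]
opening: 0.573
t: 20.12
tcp_pos: [0.3649, 0.3228, 0.1081]
ee_rot: [-0.0, 0.911, 0.413, 0.0]
ft_force: [0.2, 1.1, -1.2]
opening: 0.572
t: 20.75
tcp_pos: [0.3648, 0.3228, 0.1061]
ee_rot: [-0.0, 0.911, 0.413, 0.0]
ft_force: [0.8, 0.2, -1.3]
opening: 0.576
```

```bash
python3 -m jog '[[1,0,0,0.001,0,0,0],[1,0,0,0.001,0,0,0],[1,0,0,0,0,0,0],[1,0,0,0,0,0,0],[1,0,0,0,0,0,0]]'
python3 -m jog '[[1,0,0,0.001,0,0,0],[1,0,0,0,0,0,0],[1,0,0,0,0,0,0],[1,0,0,0,0,0,0],[1,0,0,0,0,0,0]]'
```

```text
t: 21.38
tcp_pos: [0.3649, 0.3228, 0.1045]
ee_rot: [0.0, 0.911, 0.413, 0.0]
ft_force: [-2.0, -1.0, 5.9]
opening: 0.575
t: 22.0
tcp_pos: [0.3649, 0.3229, 0.1044]
ee_rot: [0.0, 0.911, 0.413, -0.0]
ft_force: [-5.2, -3.3, 12.9]
opening: 0.572
```

Contact came at TCP z 0.1045, as predicted. I'll release and go to the handle.

```bash
python3 -m jog '[[1,0,0,-0.001,0,0,0],[0.3,0,0,0,0,0,0],[-0.6,0,0,0,0,0,0],[-1,0,0,0,0,0,0],[-1,0,0,0,0,0,0]]'
python3 -m jog '[[-1,0,0,-0.02,0,0,0],[-1,0,0,-0.03,0,0,0],[-1,0,0,-0.03,0,0,0],[-1,0,0,-0.025,0,0,0],[-1,0,0,0,0,0,0]]'
python3 -m jog '[[-1,0,0,0,0,0,0],[-1,0,0,0,0,0,0],[-1,0,0,0,0,0,0],[-1,0,0,0,0,0,0],[-1,0,0,0,0,0,0]]'
python3 go.py 0.4621 0.1722 0.21 48.8
python3 - <<'E'
from bench import r
from lib import *
c=r.camera("wrist"); cv2.imwrite("pics/w9.png",c["frame"][:,:,::-1])
print("pin tip px",px(c,[.3635,.3227,.06],True)); b=brass(c,(230,150,410,290),.048); print(len(b),b.mean(0),cv2.minAreaRect(b.astype(np.float32)))
E
```

```text
t: 22.62
tcp_pos: [0.3647, 0.3228, 0.1038]
ee_rot: [0.0, 0.911, 0.413, -0.0]
ft_force: [-0.1, -0.1, -0.5]
opening: 1.004
t: 23.25
tcp_pos: [0.3661, 0.3238, 0.211]
ee_rot: [-0.001, 0.911, 0.413, 0.003]
ft_force: [0.6, 0.2, 0.5]
opening: 0.997
t: 23.88
tcp_pos: [0.3647, 0.3227, 0.2088]
ee_rot: [0.0, 0.911, 0.413, -0.0]
ft_force: [-0.0, -0.9, 0.0]
opening: 0.998
t 23.88 tcp [0.3647 0.3227 0.2088] yaw 48.82 down [-0. -0. -1.] op 0.998 F [-0.  -0.9  0. ] q [ 0.63  0.16  2.03 -0.    0.95 -0.22]
shift [-0.0492  0.1724 -0.0011] rot [-0.  0.  0.]
pin tip px [322.79604312 248.16901034]
11 [0.35798207 0.32304005] ((0.359205961227417, 0.3248841464519501), (0.051961749792099, 0.039409443736076355), 48.706050872802734)
```

View pics/w9.png

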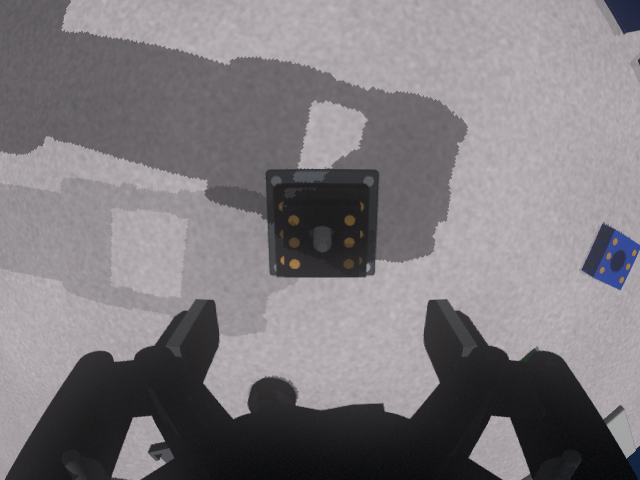

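Both decks sit on the jig. The narrow deck's six screws are symmetric about (321,242), with the pin at (322,238). The handle shows at (272,393).

```bash
python3 -m jog '[[-1,-0.0123,0.0431,0,0,0,0],[-1,-0.0123,0.0431,0,0,0,0],[-1,-0.0123,0.0431,0,0,0,0],[-1,-0.0123,0.0431,0,0,0,0],[-1,0,0,0,0,0,0]]'
python3 -m jog '[[-1,0,0,0,0,0,0],[-1,0,0,0,0,0,0],[-1,0,0,0,0,0,0],[-1,0,0,0,0,0,0],[-1,0,0,0,0,0,0]]'
cat > dark.py <<'E'
from bench import r
from lib import *
import sys
th=int(sys.argv[1]); z=float(sys.argv[2]); x0,y0,x1,y1=map(int,sys.argv[3:7])
c=r.camera("wrist"); g=c["frame"][y0:y1,x0:x1].max(2); m=(g<th).astype(np.uint8)
cv2.imwrite("pics/"+sys.argv[7],c["frame"][:,:,::-1])
n,l,st,ce=cv2.connectedComponentsWithStats(m)
for i in range(1,n):
    if st[i,4]<200: continue
    cn=max(cv2.findContours((l==i).astype(np.uint8),0,2)[0],key=len)[:,0]+[x0,y0]
    W=np.array([cast(c,p,z,True) for p in cn],np.float32)
    print(st[i],(ce[i]+[x0,y0]).round(1),"rect",cv2.minAreaRect(W),"circ",cv2.minEnclosingCircle(W))
E
python3 dark.py 60 0.018 240 150 400 300 w10.png
python3 go.py 0.4621 0.1722 0.074 48.8
```

```text
t: 24.55
tcp_pos: [0.4639, 0.1702, 0.2094]
ee_rot: [0.0, 0.912, 0.411, 0.001]
ft_force: [0.3, 0.9, -0.6]
opening: 0.999
t: 25.18
tcp_pos: [0.462, 0.1726, 0.2091]
ee_rot: [-0.0, 0.91, 0.414, 0.0]
ft_force: [1.2, -0.4, 0.0]
opening: 1.001
[  53   45   62   68 2950] [323.8 226.5] rect ((0.4602126479148865, 0.17401829361915588), (0.04635662958025932, 0.046255700290203094), 10.47948169708252) circ ((0.4613798260688782, 0.17313283681869507), 0.02572329342365265)
t 25.23 tcp [0.462  0.1725 0.2091] yaw 48.85 down [-0. -0. -1.] op 0.997 F [-0.4  0.3  0.3] q [ 0.27  0.17  2.02  0.    0.95 -0.58]
shift [-1.000e-04  3.000e-04  1.351e-01] rot [-0.     0.     0.001]
```

View pics/w10.png

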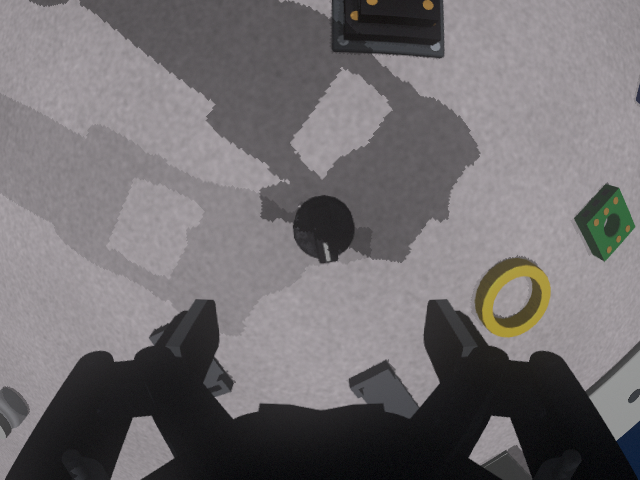

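```bash
python3 -m jog '[[-1,0,-0.0015,0.01,0,0,0],[-1,0,0,0.04,0,0,0],[-1,0,0,0.04,0,0,0],[-1,0,0,0.03,0,0,0],[-1,0,0,0.011,0,0,0]]'
python3 -m jog '[[-0.4,0,0,0,0,0,0],[-0.1,0,0,0,0,0,0],[1,0,0,0,0,0,0],[1,0,0,0,0,0,0],[1,0,0,0,0,0,0]]'
python3 -m jog '[[1,0,0,0,0,0,0],[1,0,0,-0.02,0,0,0],[1,0,0,-0.04,0,0,0],[1,0,0,-0.04,0,0,0],[1,0,0,-0.03,0,0,0]]'
python3 -m jog '[[1,0,0,0,0,0,0],[1,0,0,0,0,0,0],[1,0,0,0,0,0,0],[1,0,0,0,0,0,0],[1,0,0,0,0,0,0]]'
python3 go.py 0.3645 0.3227 0.21 48.8
python3 - <<'E'
from bench import r
from lib import *
c=r.camera("wrist"); cv2.imwrite("pics/w11.png",c["frame"][:,:,::-1])
E
```

```text
t: 25.85
tcp_pos: [0.4591, 0.1727, 0.0757]
ee_rot: [-0.0, 0.911, 0.413, -0.002]
ft_force: [0.3, 0.8, -0.2]
opening: 0.997
t: 26.48
tcp_pos: [0.4623, 0.1736, 0.0798]
ee_rot: [0.0, 0.911, 0.413, 0.002]
ft_force: [-1.1, -0.2, 6.6]
opening: 0.511
t: 27.1
tcp_pos: [0.4615, 0.1734, 0.2103]
ee_rot: [0.0, 0.911, 0.413, 0.001]
ft_force: [-0.3, 1.1, 0.4]
opening: 0.513
t: 27.72
tcp_pos: [0.4607, 0.1731, 0.2073]
ee_rot: [-0.0, 0.911, 0.413, -0.001]
ft_force: [-0.3, -0.9, -0.6]
opening: 0.516
t 27.73 tcp [0.4607 0.1731 0.2073] yaw 48.82 down [-0.001 -0.    -1.   ] op 0.516 F [-0.3 -0.9 -0.6] q [ 0.27  0.18  2.02 -0.    0.95 -0.58]
shift [ 0.0493 -0.1709 -0.0026] rot [-0.001  0.001  0.   ]
```

View pics/w11.png

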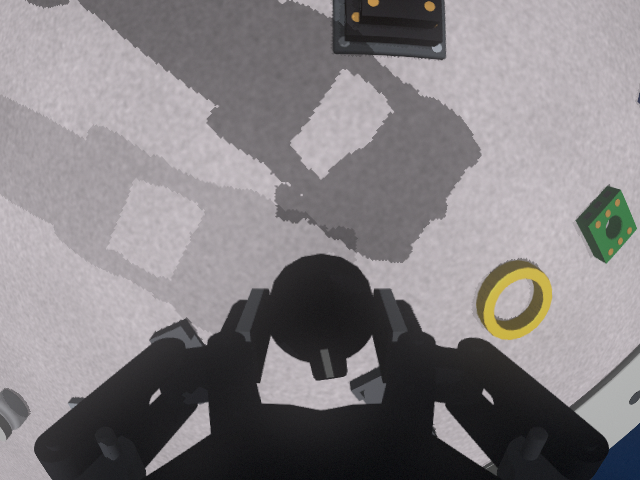

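```bash
python3 - <<'E'
from bench import r
from lib import *
c=r.camera("wrist"); s=r.get_state(); z=s["tcp_pos"][2]-.0798+.018
y=np.radians(48.82)
g=c["frame"].max(2); m=(g<45).astype(np.uint8)
# upper arc of collar rows 250-300: fit circle on rim plane
P=[]
for v in range(270,320,3):
    row=np.where(g[v,255:390]<45)[0]
    if len(row): P+= [(255+row[0],v),(255+row[-1],v)]
W=np.array([cast(c,p,z,True) for p in P])-s["tcp_pos"][:2]
T=np.c_[W@[np.cos(y),np.sin(y)],W@[np.sin(y),-np.cos(y)]]
A=np.c_[2*T,np.ones(len(T))]; k=np.linalg.lstsq(A,(T**2).sum(1),rcond=None)[0]
print("center tool",k[:2].round(4),"r",np.sqrt(k[2]+k[:2]@k[:2]).round(4)); print(P[::4],T[::4].round(4).tolist())
E
python3 -m jog '[[1,0.0099,-0.0342,0,0,0,0],[1,0.0099,-0.0342,0,0,0,0],[1,0.0099,-0.0342,0,0,0,0],[1,0.0098,-0.0342,0,0,0,0],[1,0.0098,-0.0341,0,0,0,0]]'
python3 -m jog '[[1,0,0,0.015,0,0,0],[1,0,0,0.015,0,0,0],[1,0,0,0,0,0,0],[1,0,0,0,0,0,0],[1,0,0,0,0,0,0]]'
python3 go.py 0.3645 0.3227 0.15 48.8
```

```text
center tool [-0.0019  0.0016] r 0.0263
[(np.int64(287), 270), (np.int64(279), 276), (np.int64(275), 282), (np.int64(273), 288), (np.int64(263), 294), (np.int64(261), 300), (np.int64(259), 306), (np.int64(257), 312), (np.int64(255), 318)] [[-0.015, -0.0221], [-0.0182, -0.0196], [-0.0199, -0.017], [-0.0208, -0.0144], [-0.0249, -0.0117], [-0.0259, -0.009], [-0.0269, -0.0063], [-0.0279, -0.0035], [-0.029, -0.0007]]
t: 28.45
tcp_pos: [0.3643, 0.3239, 0.2082]
ee_rot: [-0.0, 0.911, 0.413, 0.0]
ft_force: [-0.2, -1.0, -0.8]
opening: 0.513
t: 29.08
tcp_pos: [0.3655, 0.3227, 0.1784]
ee_rot: [-0.0, 0.911, 0.413, 0.0]
ft_force: [0.6, -0.4, -0.8]
opening: 0.51
t 29.07 tcp [0.3655 0.3227 0.1784] yaw 48.76 down [ 0.001  0.    -1.   ] op 0.51 F [ 0.6 -0.4 -0.8] q [ 0.63  0.21  2.05 -0.    0.88 -0.22]
shift [-0.0007 -0.0008  0.0284] rot [ 0.    -0.001 -0.001]
```

```bash
python3 -m jog '[[1,-0.0003,0.0002,0.012,0,0,0],[1,0,0,0.012,0,0,0],[1,0,0,0.008,0,0,0],[1,0,0,0.005,0,0,0],[1,0,0,0,0,0,0]]'
python3 -m jog '[[1,0,0,0.005,0,0,0],[1,0,0,0.003,0,0,0],[1,0,0,0.002,0,0,0],[1,0,0,0,0,0,0],[1,0,0,0,0,0,0]]'
python3 -m jog '[[1,0,0,0.001,0,0,0],[1,0,0,0,0,0,0],[1,0,0,0.001,0,0,0],[1,0,0,0,0,0,0],[1,0,0,0,0,0,0]]'
```

```text
t: 29.7
tcp_pos: [0.3645, 0.3223, 0.1404]
ee_rot: [0.0, 0.911, 0.413, -0.001]
ft_force: [0.2, -0.8, -1.4]
opening: 0.513
t: 30.32
tcp_pos: [0.3649, 0.3226, 0.1312]
ee_rot: [-0.0, 0.911, 0.413, 0.0]
ft_force: [-1.0, -0.1, -0.8]
opening: 0.512
t: 30.95
tcp_pos: [0.3648, 0.3225, 0.1291]
ee_rot: [-0.0, 0.911, 0.413, -0.0]
ft_force: [0.8, -0.2, -1.0]
opening: 0.51
```

```bash
python3 -m jog '[[1,0,0,0.001,0,0,0],[1,0,0,0,0,0,0],[1,0,0,0.0005,0,0,0],[1,0,0,0,0,0,0],[1,0,0,0,0,0,0]]'
python3 -m jog '[[1,0,0,0.001,0,0,0],[1,0,0,0,0,0,0],[1,0,0,0,0,0,0],[1,0,0,0,0,0,0],[1,0,0,0,0,0,0]]'
```

```text
t: 31.58
tcp_pos: [0.3648, 0.3225, 0.1278]
ee_rot: [0.0, 0.911, 0.413, -0.0]
ft_force: [-1.3, -1.0, 3.1]
opening: 0.514
t: 32.2
tcp_pos: [0.3648, 0.3226, 0.1278]
ee_rot: [0.0, 0.911, 0.413, -0.0]
ft_force: [-3.5, -2.7, 11.6]
opening: 0.509
```

```bash
python3 -m jog '[[1,0,0,-0.001,0,0,0],[0.3,0,0,0,0,0,0],[-0.6,0,0,0,0,0,0],[-1,0,0,0,0,0,0],[-1,0,0,0,0,0,0]]'
python3 -m jog '[[-1,0,0,-0.02,0,0,0],[-1,0,0,-0.03,0,0,0],[-1,0,0,-0.03,0,0,0],[-1,0,0,-0.01,0,0,0],[-1,0,0,0,0,0,0]]'
python3 - <<'E'
from bench import r
from lib import *
c=r.camera("top"); s=r.camera("wrist"); cv2.imwrite("pics/w12.png",s["frame"][:,:,::-1])
a,b=[cast(c,p,.012) for p in((387.5,251.5),(416,270))]; d=b-a; print("long",(a+b)/2,np.hypot(*d),np.degrees(np.arctan2(d[1],d[0])))
cv2.imwrite("pics/t12.png",np.vstack([cv2.resize(c["frame"][200:340,370:530,::-1],None,fx=4,fy=4,interpolation=cv2.INTER_CUBIC)]))
E
python3 go.py 0.45 -0.147 0.21 35
```

```text
t: 32.83
tcp_pos: [0.3648, 0.3225, 0.1273]
ee_rot: [0.0, 0.911, 0.413, -0.0]
ft_force: [-0.8, 0.4, -0.4]
opening: 0.997
t: 33.45
tcp_pos: [0.365, 0.3227, 0.2178]
ee_rot: [-0.0, 0.911, 0.413, 0.001]
ft_force: [-0.1, -0.5, -1.2]
opening: 1.004
long [ 0.44851284 -0.15839803] 0.08653780060594526 -124.44980914378512
t 33.55 tcp [0.3642 0.322  0.2164] yaw 48.81 down [-0.002 -0.001 -1.   ] op 0.996 F [-0.2  0.2 -0.4] q [ 0.63  0.15  2.03  0.    0.97 -0.22]
shift [-0.2964  0.3734  0.0068] rot [-0.     0.002  0.241]
```

View pics/w12.png

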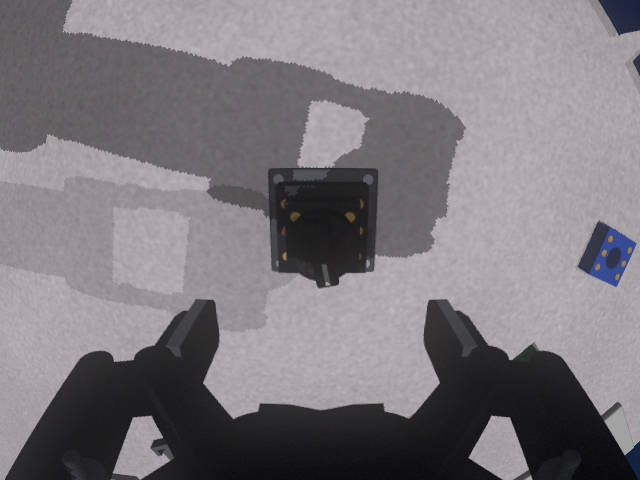

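View pics/t12.png

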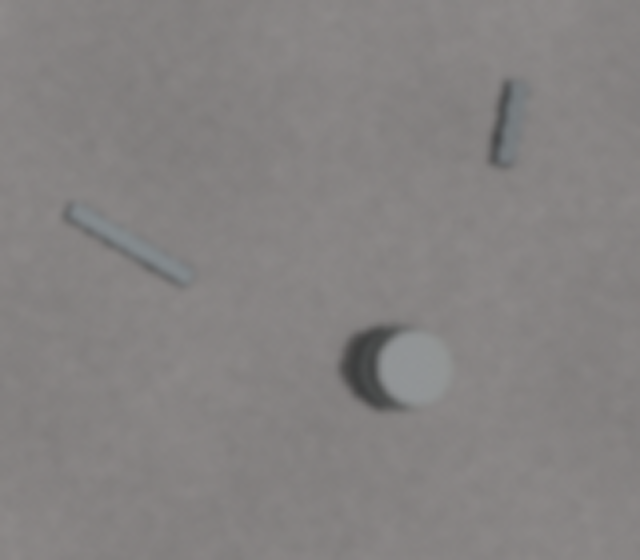

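The handle is centred on the stack, with the collar at (321,240). In the top crop the long rod runs (67,208)–(192,280), about 60° in world. The short rod runs (513,80)–(502,165) and the jar cap is at (413,368).

```bash
python3 -m jog '[[-1,-0.0305,0.0381,0,0,0,0],[-1,-0.0305,0.0381,0,0,0,0],[-1,-0.0305,0.0381,0,0,0,0],[-1,-0.0305,0.0381,0,0,0,0],[-1,-0.0305,0.0381,0,0,0,0]]'
python3 -m jog '[[-1,-0.0305,0.0381,0,0,0,0],[-1,-0.0305,0.0381,0,0,0,0],[-1,-0.0305,0.0381,0,0,0,0],[-1,-0.0305,0.0381,0,0,0,0],[-1,-0.0305,0.0381,0,0,0,0]]'
python3 -m jog '[[-1,0,0,0,0,0,0.172],[-1,0,0,0,0,0,0.172],[-1,0,0,0,0,0,0.172],[-1,0,0,0,0,0,0.172],[-1,0,0,0,0,0,0.172]]'
python3 -m jog '[[-1,0,0,0,0,0,0.172],[-1,0,0,0,0,0,0.172],[-1,0,0,0,0,0,0.171],[-1,0,0,0,0,0,0],[-1,0,0,0,0,0,0]]'
python3 -m jog '[[-1,0,0,0,0,0,0],[-1,0,0,0,0,0,0],[-1,0,0,0,0,0,0],[-1,0,0,0,0,0,0],[-1,0,0,0,0,0,0]]'
python3 go.py 0.4495 -0.158 0.08 -30
python3 - <<'E'
from bench import r
from lib import *
c=r.camera("wrist"); cv2.imwrite("pics/w13.png",c["frame"][:,:,::-1])
f=c["frame"].astype(int); print(f[225,300:350,:].tolist()[::3]); print(f[150,200])
t=r.camera("top"); j=cast(t,(473.3,292),.058); print("jar",j)
for z in(.012,): a,b=cast(t,(498.3,220),z),cast(t,(496,241),z); print("short",(a+b)/2,np.degrees(np.arctan2(*(b-a)[::-1])))
E
```

```text
t: 34.17
tcp_pos: [0.4069, 0.0807, 0.2162]
ee_rot: [-0.0, 0.911, 0.413, -0.001]
ft_force: [1.0, -1.2, 0.2]
opening: 0.998
t: 34.8
tcp_pos: [0.4499, -0.1592, 0.216]
ee_rot: [-0.001, 0.911, 0.413, -0.001]
ft_force: [0.7, -0.4, 0.2]
opening: 1.001
t: 35.42
tcp_pos: [0.4497, -0.1575, 0.2158]
ee_rot: [-0.001, 1.0, -0.007, -0.002]
ft_force: [-0.1, 0.9, -0.1]
opening: 1.001
t: 36.05
tcp_pos: [0.4502, -0.1577, 0.2167]
ee_rot: [-0.0, 0.966, -0.257, -0.001]
ft_force: [0.3, 0.2, -0.5]
opening: 1.0
t: 36.67
tcp_pos: [0.4507, -0.1579, 0.2176]
ee_rot: [0.0, 0.966, -0.258, 0.0]
ft_force: [-0.0, 0.1, -0.6]
opening: 0.998
t 36.67 tcp [ 0.4507 -0.1579  0.2176] yaw -29.96 down [ 0. -0. -1.] op 0.998 F [-0.   0.1 -0.6] q [-0.43  0.13  2.04 -0.    0.97  0.09]
shift [-0.0011  0.0007  0.1376] rot [-0.    -0.     0.001]
[[150, 144, 149], [148, 144, 148], [149, 143, 148], [149, 143, 147], [149, 143, 147], [82, 83, 86], [138, 142, 149], [142, 146, 154], [139, 144, 150], [141, 146, 154], [125, 125, 131], [152, 146, 150], [151, 145, 150], [148, 144, 147], [150, 145, 148], [152, 146, 150], [145, 140, 144]]
[148 143 147]
jar [ 0.36533918 -0.3249004 ]
short [ 0.52144357 -0.4078156 ] 170.62149608942403
```

View pics/w13.png

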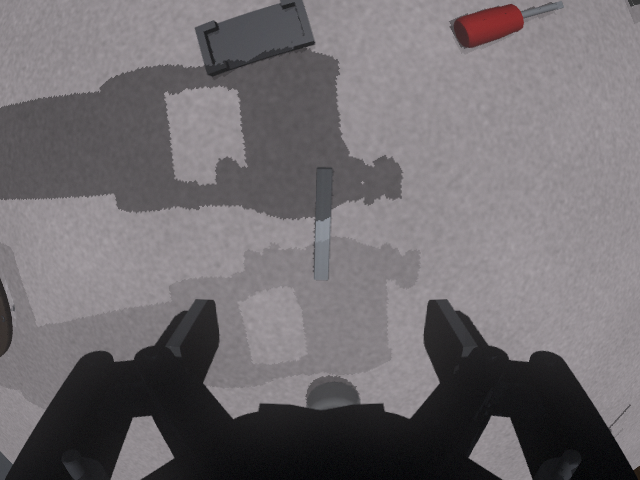

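The long rod lies at (324,168)–(321,280), nearly parallel to the jaws' y axis. The short gauge is at (255,38) and the jar at (332,390), well clear.

```bash
python3 - <<'E'
from bench import r
from lib import *
c=r.camera("wrist"); s=r.get_state()
a,b=cast(c,(324.5,167.5),.012,True),cast(c,(321.7,279),.012,True); m=(a+b)/2; d=a-b
print(a,b,m,np.hypot(*d),"ang",np.degrees(np.arctan2(d[1],d[0])))
ang=np.degrees(np.arctan2(d[1],d[0]))
print(plan(s,[m[0],m[1],.0785],np.radians(ang-90)))
E
```

```text
[ 0.47293067 -0.12225779] [ 0.42639367 -0.1988268 ] [ 0.44966217 -0.16054229] 0.08960193298882217 ang 58.7096647225577
(array([0.0004, 0.0028, 0.1391]), array([ 0.   , -0.   ,  0.023]))
```

```bash
python3 -m jog '[[0.4,0.0008,0.0025,0.02,0,0,0.023],[0.4,0,0,0.04,0,0,0],[0.4,0,0,0.04,0,0,0],[0.4,0,0,0.022,0,0,0],[0.4,0,0,0,0,0,0]]'
python3 -m jog '[[0.4,0,0,0.002,0,0,0],[0.4,0,0,0.002,0,0,0],[0.4,0,0,0,0,0,0],[0.4,0,0,0,0,0,0],[0.4,0,0,0,0,0,0]]'
python3 -m jog '[[0.4,0,0,0.002,0,0,0],[0.4,0,0,0,0,0,0],[0.4,0,0,0,0,0,0],[0.4,0,0,0,0,0,0],[0.4,0,0,0,0,0,0]]'
```

```text
t: 37.45
tcp_pos: [0.4486, -0.1598, 0.0938]
ee_rot: [-0.0, 0.963, -0.27, -0.002]
ft_force: [-0.7, 0.5, -0.2]
opening: 0.303
t: 38.08
tcp_pos: [0.4503, -0.1605, 0.0919]
ee_rot: [0.0, 0.963, -0.27, 0.0]
ft_force: [-0.8, 0.6, 0.0]
opening: 0.296
t: 38.7
tcp_pos: [0.4501, -0.1605, 0.0896]
ee_rot: [-0.0, 0.963, -0.27, -0.0]
ft_force: [0.5, 0.4, 0.6]
opening: 0.3
```

```bash
python3 -m jog '[[0.4,0,0,0.002,0,0,0],[0.4,0,0,0,0,0,0],[0.4,0,0,0.002,0,0,0],[0.4,0,0,0,0,0,0],[0.4,0,0,0,0,0,0]]'
python3 -m jog '[[0.4,0,0,0.001,0,0,0],[0.4,0,0,0,0,0,0],[0.4,0,0,0.001,0,0,0],[0.4,0,0,0,0,0,0],[0.4,0,0,0,0,0,0]]'
```

```text
t: 39.33
tcp_pos: [0.4502, -0.1605, 0.0855]
ee_rot: [-0.0, 0.963, -0.27, -0.0]
ft_force: [0.2, 0.3, 0.2]
opening: 0.3
t: 39.95
tcp_pos: [0.4502, -0.1605, 0.0836]
ee_rot: [-0.0, 0.963, -0.27, -0.0]
ft_force: [0.4, 0.3, -0.1]
opening: 0.297
```

```bash
for i in 1; do python3 -m jog '[[0.4,0,0,0.001,0,0,0],[0.4,0,0,0,0,0,0],[0.4,0,0,0.001,0,0,0],[0.4,0,0,0,0,0,0],[0.4,0,0,0,0,0,0]]' | grep -E "tcp|ft"; done
python3 -m jog '[[0.4,0,0,0.001,0,0,0],[0.4,0,0,0,0,0,0],[0.4,0,0,0.001,0,0,0],[0.4,0,0,0,0,0,0],[0.4,0,0,0,0,0,0]]' | grep -E "tcp|ft"
```

```text
tcp_pos: [0.4502, -0.1605, 0.0816]
ft_force: [-0.2, 0.1, -0.3]
tcp_pos: [0.4502, -0.1605, 0.0796]
ft_force: [0.2, 0.3, 0.4]
```

```bash
python3 -m jog '[[0.4,0,0,0.001,0,0,0],[0.4,0,0,0,0,0,0],[0.4,0,0,0.001,0,0,0],[0.4,0,0,0,0,0,0],[0.4,0,0,0,0,0,0]]' | grep -E "tcp|ft"
python3 -m jog '[[0.4,0,0,0.001,0,0,0],[0.4,0,0,0,0,0,0],[0.4,0,0,0.001,0,0,0],[0.4,0,0,0,0,0,0],[0.4,0,0,0,0,0,0]]' | grep -E "tcp|ft"
python3 -m jog '[[0.7,0,0,0,0,0,0],[1,0,0,0,0,0,0],[1,0,0,0,0,0,0],[1,0,0,0,0,0,0],[1,0,0,0,0,0,0]]'
```

```text
tcp_pos: [0.4502, -0.1605, 0.0776]
ft_force: [0.1, -0.1, -0.6]
tcp_pos: [0.4502, -0.1605, 0.0756]
ft_force: [0.2, -0.7, -0.0]
t: 43.08
tcp_pos: [0.4503, -0.1605, 0.0757]
ee_rot: [0.0, 0.963, -0.27, 0.0]
ft_force: [0.1, -0.2, 2.1]
opening: 0.125
```

The rod is gripped (opening 0.125, about 12 mm). I'll lift it and go to a stand-off by the long gauge.

```bash
python3 -m jog '[[1,0,0,-0.01,0,0,0],[1,0,0,-0.03,0,0,0],[1,0,0,-0.04,0,0,0],[1,0,0,-0.04,0,0,0],[1,0,0,0,0,0,0]]'
python3 go.py 0.553 0.116 0.196 -97.9
python3 -m jog '[[1,0,0,0,0,0,0.166],[1,0,0,0,0,0,0.166],[1,0,0,0,0,0,0.166],[1,0,0,0,0,0,0.166],[1,0,0,0,0,0,0.166]]'
python3 -m jog '[[1,0,0,0,0,0,0.166],[1,0,0,0,0,0,0.166],[1,0,0,0,0,0,0],[1,0,0,0,0,0,0],[1,0,0,0,0,0,0]]'
python3 go.py 0.553 0.116 0.196 -97.9
```

```text
t: 43.7
tcp_pos: [0.4525, -0.1615, 0.1992]
ee_rot: [0.001, 0.963, -0.27, 0.004]
ft_force: [-0.3, -0.5, -2.5]
opening: 0.123
t 43.7 tcp [ 0.4525 -0.1615  0.1992] yaw -31.28 down [ 0.008 -0.004 -1.   ] op 0.123 F [-0.3 -0.5 -2.5] q [-0.43  0.16  2.05 -0.    0.92  0.11]
shift [-0.0582 -0.2894  0.003 ] rot [-0.006 -0.007  1.163]
t: 44.32
tcp_pos: [0.4488, -0.1599, 0.1938]
ee_rot: [0.0, 0.771, -0.637, -0.002]
ft_force: [-0.9, -0.2, -1.4]
opening: 0.123
t: 44.95
tcp_pos: [0.4499, -0.1604, 0.1952]
ee_rot: [-0.0, -0.657, 0.754, 0.0]
ft_force: [-0.1, -0.0, -0.3]
opening: 0.124
t 44.95 tcp [ 0.4499 -0.1604  0.1952] yaw -97.79 down [-0.001  0.    -1.   ] op 0.124 F [-0.1 -0.  -0.3] q [-0.43  0.17  2.06  0.    0.92  1.27]
shift [-0.2878 -0.0647 -0.0008] rot [0.001 0.    0.002]
```

```bash
python3 -m jog '[[1,-0.048,-0.0108,0,0,0,0.002],[1,-0.048,-0.0108,0,0,0,0],[1,-0.048,-0.0108,0,0,0,0],[1,-0.048,-0.0108,0,0,0,0],[1,-0.048,-0.0108,0,0,0,0]]'
python3 -m jog '[[1,-0.048,-0.0107,0,0,0,0],[1,0,0,0,0,0,0],[1,0,0,0,0,0,0],[1,0,0,0,0,0,0],[1,0,0,0,0,0,0]]'
python3 go.py 0.6522 0.1022 0.196 -97.9
python3 - <<'E'
from bench import r
from lib import *
c=r.camera("wrist"); cv2.imwrite("pics/w14.png",c["frame"][:,:,::-1]); print(px(c,[.6522,.1022,.004],True))
E
```

```text
t: 45.58
tcp_pos: [0.5373, 0.0713, 0.1956]
ee_rot: [0.0, -0.657, 0.754, -0.0]
ft_force: [0.2, -0.2, -0.4]
opening: 0.12
t: 46.2
tcp_pos: [0.5538, 0.1147, 0.1955]
ee_rot: [-0.0, -0.656, 0.755, 0.0]
ft_force: [0.2, 0.2, -0.6]
opening: 0.123
t 46.2 tcp [0.5538 0.1147 0.1955] yaw -98.06 down [-0. -0. -1.] op 0.123 F [ 0.2  0.2 -0.6] q [ 0.13  0.32  1.86 -0.    0.96  1.84]
shift [-0.0014 -0.0992 -0.0005] rot [ 0.    -0.    -0.003]
[317.16543309  88.69428158]
```

View pics/w14.png

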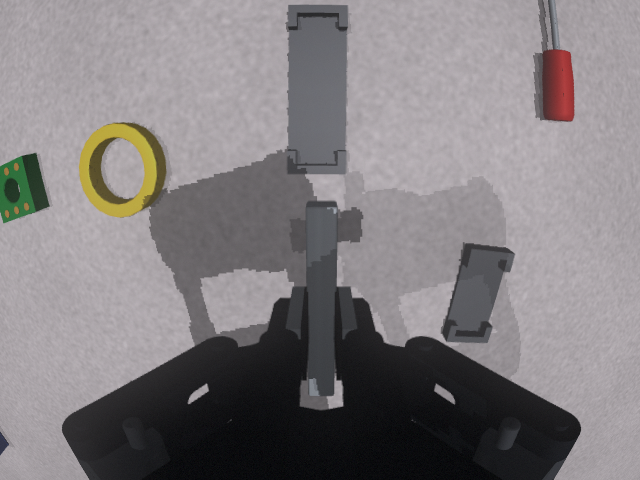

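The long gauge is at (288–347, 6–173), centred near (317,89), which matches the prediction. The held rod runs from about (322,206) to (322,393). The short gauge is at (479,293). That was the 16th and last viewable picture, so I'll check by numbers from here.

```bash
python3 - <<'E'
from bench import r
from lib import *
c=r.camera("wrist"); s=r.get_state(); tc=s["tcp_pos"]; y=np.radians(-98.06); X=np.array([np.cos(y),np.sin(y)]);Y=np.array([np.sin(y),-np.cos(y)])
z=tc[2]-.0757+.012
a,b=cast(c,(322,207),z,True)-tc[:2],cast(c,(321.5,393),z,True)-tc[:2]
print("rod ends tool",[(p@X).round(4) for p in(a,b)],[(p@Y).round(4) for p in(a,b)])
W=np.array([cast(c,p,zz,True) for p,zz in[((288,6),.009),((347.5,6),.009),((347.5,173),.009),((287.5,173),.009)]],np.float32); print(W.mean(0),cv2.minAreaRect(W))
g=c["frame"][:,322].max(1); print(g[196:212].tolist(),g[380:405].tolist())
# short gauge
W=np.array([cast(c,p,.009,True) for p in[(464,243),(514,251),(490,341),(443,333)]],np.float32); print("sg",W.mean(0),cv2.minAreaRect(W))
E
```

```text
rod ends tool [np.float64(0.0016), np.float64(0.0014)] [np.float64(-0.0437), np.float64(0.0438)]
[0.6527643  0.10196678] ((0.6527929902076721, 0.10199864953756332), (0.04164517670869827, 0.11864344775676727), 81.84667205810547)
[167, 171, 172, 172, 145, 98, 69, 68, 70, 70, 72, 87, 93, 98, 98, 99] [68, 66, 67, 67, 67, 67, 67, 66, 66, 68, 67, 66, 66, 66, 66, 69, 91, 100, 99, 97, 97, 98, 102, 103, 98]
sg [ 0.48048764 -0.00655952] ((0.4792045056819916, -0.006620615720748901), (0.04815749078989029, 0.08792173862457275), 76.94003295898438)
```

```bash
python3 -m jog '[[1,-0.0013,-0.0332,0,0,0,0],[1,0,-0.0332,0,0,0,0],[1,0,-0.0332,0,0,0,0],[1,0,0,0.03,0,0,0],[1,0,0,0.03,0,0,0]]'
python3 -m jog '[[1,0,0,0.02,0,0,0],[1,0,0,0.015,0,0,0],[1,0,0,0.01,0,0,0],[1,0,0,0,0,0,0],[1,0,0,0,0,0,0]]'
python3 go.py 0.6526 0.102 0.0797 -98.1
```

```text
t: 46.92
tcp_pos: [0.6538, 0.1026, 0.1354]
ee_rot: [0.001, -0.656, 0.755, -0.0]
ft_force: [0.4, 1.1, -0.8]
opening: 0.128
t: 47.55
tcp_pos: [0.6537, 0.1034, 0.0915]
ee_rot: [0.001, -0.656, 0.755, -0.001]
ft_force: [0.2, -0.6, -0.2]
opening: 0.122
t 47.55 tcp [0.6537 0.1034 0.0915] yaw -97.97 down [ 0.002  0.    -1.   ] op 0.122 F [ 0.2 -0.6 -0.2] q [0.09 0.63 1.65 0.   0.86 1.8 ]
shift [0.0015 0.0009 0.0118] rot [-0.002  0.     0.002]
```

```bash
python3 -m jog '[[1,0.001,0.0005,0.005,0,0,0],[1,0,0,0.004,0,0,0],[1,0,0,0.001,0,0,0],[1,0,0,0,0,0,0],[1,0,0,0,0,0,0]]'
python3 -m jog '[[1,0,0,0.001,0,0,0],[1,0,0,0,0,0,0],[1,0,0,0.001,0,0,0],[1,0,0,0,0,0,0],[1,0,0,0,0,0,0]]'
```

```text
t: 48.18
tcp_pos: [0.6524, 0.1023, 0.0806]
ee_rot: [0.0, -0.656, 0.755, -0.0]
ft_force: [0.2, -0.1, -0.8]
opening: 0.121
t: 48.8
tcp_pos: [0.6526, 0.1024, 0.0798]
ee_rot: [0.0, -0.656, 0.755, -0.0]
ft_force: [-1.5, 0.2, 5.9]
opening: 0.129
```

```bash
python3 -m jog '[[0.8,0,0,-0.0005,0,0,0],[0.4,0,0,0,0,0,0],[0.2,0,0,0,0,0,0],[0.2,0,0,0,0,0,0],[0.2,0,0,0,0,0,0]]'
python3 -m jog '[[0.2,0,0,-0.02,0,0,0],[0.2,0,0,-0.04,0,0,0],[0.2,0,0,-0.04,0,0,0],[0.2,0,0,-0.03,0,0,0],[-0.3,0,0,0,0,0,0]]'
python3 - <<'E'
from bench import r
from lib import *
c=r.camera("wrist"); f=c["frame"].astype(int); cv2.imwrite("pics/w15.png",c["frame"][:,:,::-1])
# rod in long gauge: brightness profile across at predicted centre
p=px(c,[.6526,.102,.016],True); print("pred centre px",p); u,v=map(int,p)
print("across",f[v,u-45:u+46:3].max(1).tolist()); print("along",f[v-90:v+80:5,u].max(1).tolist())
E
python3 -m jog '[[-0.3,0.0472,0.0054,0,0,0,0],[-0.3,0.0472,0.0054,0,0,0,0],[-0.3,0.0472,0.0054,0,0,0,0],[-0.3,0.0472,0.0054,0,0,0,0],[-0.3,0.0472,0.0054,0,0,0,0]]'
python3 -m jog '[[-0.3,0.0472,0.0054,0,0,0,0],[-0.3,0.0472,0.0054,0,0,0,0],[-0.3,0.0472,0.0054,0,0,0,0],[-0.3,0.0472,0.0054,0,0,0,0],[-0.3,0.0472,0.0054,0,0,0,0]]'
python3 -m jog '[[-0.3,0.0472,0.0054,0,0,0,0],[-0.3,0,0,0,0,0,0],[-0.3,0,0,0,0,0,0],[-0.3,0,0,0,0,0,0],[-0.3,0,0,0,0,0,0]]'
python3 go.py 0.5215 -0.404 0.0757 -97
python3 - <<'E'
from bench import r
from lib import *
c=r.camera("wrist"); f=c["frame"].astype(int); cv2.imwrite("pics/w16.png",c["frame"][:,:,::-1])
m=((f[...,1]-f[...,0]>0)&(f.max(2)>70)).astype(np.uint8); m[300:]=0; m=cv2.morphologyEx(m,cv2.MORPH_OPEN,np.ones((3,3),np.uint8))
n,l,st,ce=cv2.connectedComponentsWithStats(m)
print("pred",px(c,[.5215,-.404,.012],True))
for i in range(1,n):
    if st[i,4]>150:
        cn=cv2.findContours((l==i).astype(np.uint8),0,2)[0][0][:,0]; W=np.array([cast(c,p,.012,True) for p in cn],np.float32)
        print(st[i],ce[i].round(1),cv2.minAreaRect(W))
E
```

```text
t: 49.42
tcp_pos: [0.6522, 0.1023, 0.0789]
ee_rot: [-0.0, -0.656, 0.755, 0.0]
ft_force: [-0.2, 0.3, -0.4]
opening: 0.397
t: 50.05
tcp_pos: [0.655, 0.1026, 0.2145]
ee_rot: [0.004, -0.656, 0.755, -0.003]
ft_force: [-0.4, -0.7, 0.1]
opening: 0.599
pred centre px [321.32602375 229.72660245]
across [98, 98, 101, 102, 101, 101, 94, 51, 52, 51, 52, 52, 52, 70, 71, 75, 73, 73, 63, 54, 54, 53, 57, 56, 79, 82, 83, 86, 140, 143, 141]
along [164, 165, 152, 111, 112, 109, 108, 174, 170, 169, 167, 167, 166, 154, 94, 94, 76, 75, 75, 72, 74, 73, 132, 153, 153, 150, 150, 149, 146, 146, 52, 92, 116, 142]
t: 50.72
tcp_pos: [0.5911, -0.1287, 0.2073]
ee_rot: [-0.001, -0.656, 0.755, 0.001]
ft_force: [1.0, -0.4, 0.4]
opening: 0.651
t: 51.35
tcp_pos: [0.5318, -0.3583, 0.2071]
ee_rot: [-0.0, -0.656, 0.755, 0.002]
ft_force: [0.3, 0.7, 0.1]
opening: 0.646
t: 51.98
tcp_pos: [0.5218, -0.4022, 0.2089]
ee_rot: [0.0, -0.657, 0.754, 0.0]
ft_force: [-0.1, 0.5, 0.7]
opening: 0.649
t 51.98 tcp [ 0.5218 -0.4022  0.2089] yaw -97.87 down [-0.     0.001 -1.   ] op 0.649 F [-0.1  0.5  0.7] q [-0.72  0.47  1.62  0.    1.06  0.99]
shift [0.0019 0.     0.1332] rot [ 0.001  0.    -0.015]
pred [322.05364739 225.07463367]
[325 187  18  26 398] [333.4 199.1] ((0.5396115779876709, -0.4147338271141052), (0.0117043387144804, 0.019281096756458282), 78.13027954101562)
[320 240  17  18 235] [328.5 249.3] ((0.5025402307510376, -0.4059685170650482), (0.011559861712157726, 0.013902364298701286), 76.06666564941406)
```

```bash
python3 go.py 0.5224 -0.4105 0.0757 -103.2
```

```text
t 52.02 tcp [ 0.5219 -0.4025  0.209 ] yaw -97.89 down [-0.  0. -1.] op 0.644 F [ 0.4  0.1 -0.2] q [-0.72  0.47  1.62  0.    1.06  0.99]
shift [ 0.0079 -0.0017  0.1333] rot [0.    0.    0.093]
```

```bash
python3 -m jog '[[0.2,0.0079,-0.0017,0,0,0,0],[0.2,0,0,0.03,0,0,0.093],[0.2,0,0,0.04,0,0,0],[0.2,0,0,0.03,0,0,0],[0.2,0,0,0,0,0,0]]'
python3 -m jog '[[0.2,0,0,0.018,0,0,0],[0.2,0,0,0.012,0,0,0],[0.2,0,0,0.0033,0,0,0],[0.2,0,0,0,0,0,0],[0.2,0,0,0,0,0,0]]'
python3 go.py 0.5224 -0.4105 0.0757 -103.2
```

```text
t: 52.65
tcp_pos: [0.5202, -0.4103, 0.1059]
ee_rot: [-0.001, -0.62, 0.784, 0.003]
ft_force: [0.1, 1.0, -0.4]
opening: 0.402
t: 53.28
tcp_pos: [0.5224, -0.412, 0.0765]
ee_rot: [0.0, -0.62, 0.784, -0.001]
ft_force: [-0.3, 0.4, 0.1]
opening: 0.402
t 53.27 tcp [ 0.5224 -0.412   0.0765] yaw -103.3 down [ 0.001 -0.001 -1.   ] op 0.402 F [-0.3  0.4  0.1] q [-0.73  0.65  1.64  0.    0.85  1.07]
shift [-0.0014  0.0003  0.0008] rot [-0.001 -0.001 -0.002]
```

```bash
python3 -m jog '[[0.5,0,0,0.0008,0,0,0],[1,0,0,0,0,0,0],[1,0,0,0,0,0,0],[1,0,0,0,0,0,0],[1,0,0,0,0,0,0]]'
python3 -m jog '[[1,0,0,0,0,0,0],[1,0,0,-0.03,0,0,0],[1,0,0,-0.04,0,0,0],[1,0,0,-0.04,0,0,0],[1,0,0,-0.01,0,0,0]]'
python3 -m jog '[[1,0,0,0,0,0,0],[1,0,0,0,0,0,0],[1,0,0,0,0,0,0],[1,0,0,0,0,0,0],[1,0,0,0,0,0,0]]'
python3 go.py 0.383 0.020 0.196 -105
```

```text
t: 53.9
tcp_pos: [0.5223, -0.4119, 0.0755]
ee_rot: [0.0, -0.62, 0.784, -0.0]
ft_force: [1.0, -0.2, 4.9]
opening: 0.123
t: 54.52
tcp_pos: [0.5231, -0.4127, 0.1975]
ee_rot: [0.0, -0.62, 0.784, -0.002]
ft_force: [1.2, -0.8, -1.2]
opening: 0.123
t: 55.15
tcp_pos: [0.5219, -0.4115, 0.1944]
ee_rot: [-0.0, -0.62, 0.784, 0.0]
ft_force: [-0.2, 0.2, -1.3]
opening: 0.124
t 55.15 tcp [ 0.5219 -0.4115  0.1944] yaw -103.3 down [-0.001  0.001 -1.   ] op 0.124 F [-0.2  0.2 -1.3] q [-0.73  0.49  1.61 -0.    1.04  1.07]
shift [-0.388   0.2345 -0.0013] rot [0.001 0.    0.03 ]
```

```bash
python3 -m jog '[[1,-0.0388,0.0235,0,0,0,0],[1,-0.0388,0.0235,0,0,0,0],[1,-0.0388,0.0234,0,0,0,0],[1,-0.0388,0.0234,0,0,0,0],[1,-0.0388,0.0234,0,0,0,0]]'
python3 -m jog '[[1,-0.0388,0.0235,0,0,0,0],[1,-0.0388,0.0235,0,0,0,0],[1,-0.0388,0.0234,0,0,0,0],[1,-0.0388,0.0234,0,0,0,0],[1,-0.0388,0.0234,0,0,0,0]]'
python3 -m jog '[[1,0,0,0,0,0,0.03],[1,0,0,0,0,0,0],[1,0,0,0,0,0,0],[1,0,0,0,0,0,0],[1,0,0,0,0,0,0]]'
python3 go.py 0.4794 -0.0047 0.196 -105
cat > sg.py <<'E'
from bench import r
from lib import *
c=r.camera("wrist"); f=c["frame"].astype(int); cv2.imwrite("pics/w17.png",c["frame"][:,:,::-1])
w14=cv2.imread("pics/w14.png")[:,:,::-1].astype(int); print("w14 floor,stop,bg,shadow",w14[80,317],w14[12,317],w14[60,400],w14[200,230])
p=px(c,[.4794,-.0047,.004],True).astype(int); print("pred",p,f[p[1],p[0]])
m=((f[...,1]-f[...,0]>=0)&(f.max(2)>25)).astype(np.uint8); m[215:]=0; m=cv2.morphologyEx(m,cv2.MORPH_OPEN,np.ones((3,3),np.uint8))
n,l,st,ce=cv2.connectedComponentsWithStats(m)
for i in range(1,n):
    if st[i,4]>400:
        cn=max(cv2.findContours((l==i).astype(np.uint8),0,2)[0],key=len)[:,0]; W=np.array([cast(c,q,.009,True) for q in cn],np.float32)
        print(st[i],ce[i].round(1),cv2.minAreaRect(W))
s=r.get_state(); tc=s["tcp_pos"]; z=tc[2]-.0757+.012; y=np.radians(-105);Y=np.array([np.sin(y),-np.cos(y)])
g=f.max(2)[:,322]; print("col322",list(zip(range(200,420,4),g[200:420:4].tolist())))
for v in(230,240,250,260,360,370,375,380,390): print(v,((cast(c,(322,v),z,True)-tc[:2])@Y).round(4),end=" ")
E
python3 sg.py
```

```text
t: 55.78
tcp_pos: [0.4522, -0.1947, 0.1952]
ee_rot: [0.0, -0.62, 0.784, -0.0]
ft_force: [0.5, 1.0, -0.4]
opening: 0.123
t: 56.4
tcp_pos: [0.3829, 0.0211, 0.1954]
ee_rot: [0.001, -0.62, 0.784, -0.0]
ft_force: [0.5, 0.5, -0.5]
opening: 0.124
t: 57.02
tcp_pos: [0.3834, 0.0192, 0.1949]
ee_rot: [-0.0, -0.608, 0.794, 0.0]
ft_force: [-0.0, -1.2, 0.6]
opening: 0.124
t 57.02 tcp [0.3834 0.0192 0.1949] yaw -105.1 down [-0. -0. -1.] op 0.124 F [-0.  -1.2  0.6] q [-0.06 -0.02  2.26 -0.    0.9   1.77]
shift [-0.0019 -0.0989 -0.0011] rot [ 0.    -0.    -0.002]
w14 floor,stop,bg,shadow [107 107 114] [77 78 81] [172 165 170] [104 101 104]
pred [316  89] [105 106 111]
[ 289   29   60  121 5955] [318.1  88.1] ((0.4793415069580078, -0.006370525807142258), (0.03966636210680008, 0.0841883048415184), 75.1884536743164)
col322 [(200, 164), (204, 169), (208, 168), (212, 145), (216, 84), (220, 86), (224, 83), (228, 81), (232, 83), (236, 83), (240, 79), (244, 64), (248, 64), (252, 71), (256, 69), (260, 69), (264, 69), (268, 69), (272, 69), (276, 69), (280, 69), (284, 68), (288, 69), (292, 68), (296, 67), (300, 69), (304, 68), (308, 65), (312, 68), (316, 67), (320, 65), (324, 66), (328, 65), (332, 65), (336, 63), (340, 65), (344, 63), (348, 64), (352, 64), (356, 63), (360, 61), (364, 63), (368, 120), (372, 98), (376, 103), (380, 135), (384, 161), (388, 163), (392, 159), (396, 163), (400, 164), (404, 158), (408, 161), (412, 23), (416, 21)]
230 -0.0352 240 -0.0312 250 -0.0272 260 -0.0232 360 0.024 370 0.0296 375 0.0325 380 0.0355 390 0.0417
```

```bash
python3 -m jog '[[1,-0.0009,-0.0331,0,0,0,0],[1,0,-0.033,0,0,0,0],[1,0,-0.033,0,0,0,-0.005],[1,0,0,0.03,0,0,0],[1,0,0,0.03,0,0,0]]'
python3 -m jog '[[1,0,0,0.02,0,0,0],[1,0,0,0.015,0,0,0],[1,0,0,0.008,0,0,0],[1,0,0,0,0,0,0],[1,0,0,0,0,0,0]]'
python3 go.py 0.4793 -0.0058 0.0797 -104.8
```

```text
t: 57.7
tcp_pos: [0.4801, -0.0054, 0.1345]
ee_rot: [0.0, -0.61, 0.792, -0.0]
ft_force: [-1.0, 0.6, -0.1]
opening: 0.123
t: 58.32
tcp_pos: [0.4798, -0.005, 0.0927]
ee_rot: [0.001, -0.611, 0.792, -0.001]
ft_force: [0.5, 0.5, -1.2]
opening: 0.125
t 58.33 tcp [ 0.4798 -0.005   0.0927] yaw -104.74 down [ 0.002 -0.    -1.   ] op 0.125 F [ 0.5  0.5 -1.2] q [-0.1   0.36  2.09  0.    0.69  1.73]
shift [0.0009 0.0003 0.013 ] rot [-0.002  0.     0.001]
```

```bash
python3 -m jog '[[1,0.0009,0.0003,0.006,0,0,0],[1,0,0,0.004,0,0,0],[1,0,0,0.001,0,0,0],[1,0,0,0,0,0,0],[1,0,0,0,0,0,0]]'
python3 -m jog '[[1,0,0,0.001,0,0,0],[1,0,0,0,0,0,0],[1,0,0,0.001,0,0,0],[1,0,0,0,0,0,0],[1,0,0,0,0,0,0]]'
```

```text
t: 58.95
tcp_pos: [0.4787, -0.0058, 0.0811]
ee_rot: [0.0, -0.611, 0.792, -0.0]
ft_force: [0.1, -0.7, -0.6]
opening: 0.126
t: 59.58
tcp_pos: [0.4787, -0.0057, 0.0794]
ee_rot: [-0.0, -0.611, 0.792, 0.0]
ft_force: [-1.8, -0.4, 5.3]
opening: 0.125
```

Seated with contact at 0.0794. I'll release, retreat and check.

```bash
python3 -m jog '[[0.8,0,0,-0.0005,0,0,0],[0.4,0,0,0,0,0,0],[0.2,0,0,0,0,0,0],[0.2,0,0,0,0,0,0],[0.2,0,0,0,0,0,0]]'
python3 -m jog '[[0.2,0,0,-0.02,0,0,0],[0.2,0,0,-0.04,0,0,0],[0.2,0,0,-0.04,0,0,0],[0.2,0,0,-0.04,0,0,0],[0.2,0,0,0,0,0,0]]'
python3 -m jog '[[0.2,0,0,0,0,0,0],[0.2,0,0,0,0,0,0],[0.2,0,0,0,0,0,0],[0.2,0,0,0,0,0,0],[0.2,0,0,0,0,0,0]]'
python3 - <<'E'
from bench import r
from lib import *
c=r.camera("wrist"); f=c["frame"].astype(int); g=f.max(2); cv2.imwrite("pics/w18.png",c["frame"][:,:,::-1])
G=np.array([.4793,-.0062]); a=np.radians(-14.8); A=np.array([np.cos(a),np.sin(a)]); B=np.array([-A[1],A[0]])
def prof(dirn,rng,off=0,o=None):
    return [(round(t*1000),int(g[tuple(px(c,[*(G+dirn*t+(0 if o is None else o*off)),.016],True).round().astype(int)[::-1])])) for t in rng]
print("along",prof(A,np.arange(-.045,.046,.003)))
for off in(-.018,.018): print("across at",off,prof(B,np.arange(-.024,.025,.002),off,A))
E
```

```text
t: 60.2
tcp_pos: [0.4786, -0.0058, 0.0794]
ee_rot: [-0.0, -0.611, 0.792, 0.0]
ft_force: [0.8, 0.4, -0.7]
opening: 0.398
t: 60.82
tcp_pos: [0.4812, -0.006, 0.2231]
ee_rot: [0.003, -0.611, 0.792, -0.003]
ft_force: [0.3, 0.5, 0.3]
opening: 0.402
t: 61.45
tcp_pos: [0.4785, -0.0058, 0.2191]
ee_rot: [-0.0, -0.611, 0.792, 0.0]
ft_force: [-0.0, -0.4, 0.8]
opening: 0.4
along [(-45, 158), (-42, 157), (-39, 93), (-36, 93), (-33, 51), (-30, 94), (-27, 141), (-24, 143), (-21, 142), (-18, 111), (-15, 87), (-12, 87), (-9, 69), (-6, 69), (-3, 70), (0, 70), (3, 69), (6, 89), (9, 152), (12, 152), (15, 154), (18, 157), (21, 157), (24, 158), (27, 65), (30, 103), (33, 105), (36, 106), (39, 108), (42, 63), (45, 158)]
across at -0.018 [(-24, 144), (-22, 142), (-20, 125), (-18, 95), (-16, 96), (-14, 96), (-12, 95), (-10, 89), (-8, 83), (-6, 154), (-4, 149), (-2, 143), (0, 111), (2, 112), (4, 83), (6, 61), (8, 61), (10, 61), (12, 59), (14, 60), (16, 60), (18, 62), (20, 97), (22, 98), (24, 99)]
across at 0.018 [(-24, 140), (-22, 142), (-20, 141), (-18, 103), (-16, 102), (-14, 102), (-12, 101), (-10, 100), (-8, 92), (-6, 147), (-4, 162), (-2, 158), (0, 157), (2, 154), (4, 141), (6, 63), (8, 64), (10, 64), (12, 63), (14, 62), (16, 62), (18, 61), (20, 97), (22, 101), (24, 102)]
```

```bash
python3 - <<'E'
from bench import r
from lib import *
for n,box in(("top",(450,270,492,314)),("scene",(132,160,175,200))):
    c=r.camera(n); x0,y0,x1,y1=box
    a=cv2.imread(f"pics/{n}0.png")[y0:y1,x0:x1].max(2).astype(int); b=c["frame"][y0:y1,x0:x1].max(2).astype(int)
    print(n,"jar region diff mean/max",abs(a-b).mean().round(1),abs(a-b).max(), "thresholded centroid",[np.argwhere(k>190).mean(0).round(1) if (k>190).any() else k.max() for k in(a,b)])
    j=c["frame"].max(2); H=px(c,[.3635,.3226,.08]); u,v=H.astype(int); print("handle top pred",H.round(1)); 
    m=(j[v-25:v+30,u-30:u+30]<45).astype(np.uint8); k,l,st,ce=cv2.connectedComponentsWithStats(m)
    for i in range(1,k):
        if st[i,4]>40: print(" dark blob",st[i],(ce[i]+[u-30,v-25]).round(1))
    print(" narrow top pred",px(c,[.3635,.3226,.038]).round(1))
s=r.get_state(); print(s["t"],s["ft_force"].round(1))
E
```

```text
top jar region diff mean/max 7.5 10 thresholded centroid [np.int64(148), np.int64(156)]
handle top pred [208.7 298.5]
 dark blob [ 19   8  34  35 590] [213.7 297.9]
 narrow top pred [212.  298.3]
scene jar region diff mean/max 4.9 58 thresholded centroid [np.int64(157), np.int64(160)]
handle top pred [436.2 161.7]
 dark blob [  6  22  39  33 783] [431.4 177.1]
 narrow top pred [432.4 173.6]
61.6 [-0.3 -0.1  0.2]
```

```bash
python3 -c "
from bench import r
print(r.close_job())"
```

```text
the job is handed in; nothing more can be done
None
```

I built the isolator switch on the jig and laid both shafts in their gauge slots. I handed the job in at about 62 s of the 144 s allowed; `close_job` gives no verdict.

- **Stack:** the wide deck, narrow deck and handle went on in that order. Each was lowered until it touched at the predicted height (tool at 0.080, 0.1045 and 0.1278 m), with light forces of at most 13 N. After release, the wrist camera put the wide deck 1–2 mm from the pin's axis. The narrow deck and handle looked central on the pin in the wrist pictures, but I did not measure their offsets.
- **Shafts:** both touched the slot floor at the expected height. After release, brightness profiles showed the long shaft centred in its slot. The short shaft was about 1 mm off centre each way and parallel to its slot.
- **Jar:** it looks unmoved. The top view shows only a uniform brightness change. The scene view changed by up to 58 grey levels in places around the jar, which I put down to shifted shadows and did not check further.
- **Disagreements:** the camera calibrations disagreed by 2–4 mm, within the clearances. The three stack parts pushed up on the gripper with about 6 N while the jaws closed. I first took that for fingertips on the table, but the long-shaft grasp makes that unlikely.
- **Not viewed:** all 16 pictures were used before the shafts were placed, so the final shaft and jar checks are numeric only.

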